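Switch the pressure panel with its splined key handle

ROBOT

A 6-joint arm with a two-finger parallel gripper is mounted at the origin on a cart in front of the work surface, level with it; the furniture and walls round the work are solid. World frame = base frame: x ahead of the robot, y to its left, z up, the work surface at z = 0. Lengths are in m, angles in rad, forces in N, time in s.
With the tool pointing down it reaches from about 0.425 to 0.95 m from the base axis. Payload 3.5 kg.
Tool frame: the origin (TCP) lies midway between the tips of the shut fingers; the grasp point (between the pads) lies grasp_offset behind it (grasp_offset is the distance from the TCP to the grasp point, in m); z points along the fingers, y is the direction in which the jaws open and shut (so a half turn about z gives the same grasp; the last joint's range is limited). The gripper opens to 85 mm and grips with 20 to 120 N. Pads are 22 mm wide; open, the fingers measure 114 mm over their backs; the gripper's body (76 mm by 85 mm) begins 54 mm behind the grasp point. The pads swing forward as they close: fully open they stand 13 mm farther back than shut.
Start: joints at [0.958, 0.286, 1.577, -0, 1.279, -0.15], TCP at [0.301, 0.604, 0.231] pointing down, gripper open.
Joint ranges: [-2.77, 2.77], [-0.9, 2.22], [0.21, 2.48], [-1.53, 4.67], [0.24, 2.81], [-2.84, 2.84]. Speed limits (rad/s): [2.79, 2.79, 3.14, 3.14, 3.14, 3.14].

INTERFACE

Orientations are given as a unit quaternion [x, y, z, w].
In Python, from plant import * gives the robot as it stands.
- The arm moves only by the tool jog_arm, never from a script. Its argument "targets" is text: rows parted by semicolons, each of 7 numbers parted by spaces: the shift along the world's x, y, z in mm, then the turn, a rotation vector about the world's x, y, z in degrees, then the gripper's target within -1 to 1 (fully open at 1, half-way at 0, shut at -1). A call has 1 to 10 rows; each row shifts and turns the pose as measured when the row begins; what a row does not reach is not made up. A row lasts 1/12 s, in which the tool goes at most 41.7 mm and 7.16 degrees, less where a joint would pass 70% of its speed; a pose out of reach is approached as far as the arm can. A call with a gripper value outside its range is refused whole. The fingers move at their own pace and stop on an object; "force" is the grip in N (left out, the last holds). Time passes only in rows, so rows that do not move let the fingers close. It gives the time, the measured TCP pose, the force and the opening at its end, in the units of the state.
- get_state(): the state, without advancing time (a new reading comes with each control period).
- read_camera(name): name is "side" or "top" or "wrist"; returns a dict with "pixels" (480x640x3 uint8, blue, green, red), "mtx" (3x3 intrinsics, pixels), "world_from_camera" (4x4, takes a point from camera to world coordinates). Camera axes: x right, y up, looking along -z (the intrinsics and any distortion apply to the point x, -y, -z); pixel columns grow to the right and rows downward; lengths in m; the calibration is good to about 2 mm. The wrist camera is an equidistant fisheye: a pixel r from the principal point sees the ray r / f radians off the axis. A picture is of the moment at which its call begins. There is no depth.
- sign_off(): hands the job in, once; it reports no verdict.
Trained networks look in a picture, given as the dict that the camera call returned (one of the last four; its "shot" number tells which), for a name from the list of things; names that differ only in an ending like _2 or _b are one class to them, and where a whole thing is asked for, a point or a joint stands for the part that bears it (a point fixed in the world has none). Each returns a list of dicts, best first, with "p" (0 to 1); they miss things now and then, are a little off and sometimes report something else, mostly with a low value. They report only what shows in the picture. A call takes as long as a camera call. They do not tell look-alikes from the thing itself.
- spot_in(target, picture): "uv" ([column, row] in pixels, amid what is visible of it).
- silhouettes(target, picture): "mask" (480x640 bool, what is visible of it) and "uv" ([column, row] in pixels, amid what is visible of it).
- mark_of(target, picture): "uv" ([column, row] in pixels: a listed point, or the origin of a listed thing).
The state is a dict: "time": time; "qpos": joint angles; "dq": joint speeds; "joint_efforts": joint torques, N m; "eef_pos": TCP position; "tcp_rot": TCP orientation; "contact_force": force on the tool from outside, world axes, zero at the start; "wrist_torque": the same for the moment, N m; "opening": opening from 0.0 (shut) to 1.0 (fully open).
Only numpy, scipy, OpenCV 4.12 (cv2) and the standard library are available. Lean on these libraries where they do the work, as an engineer would, in place of code of your own. Each camera call takes 0.05 s, during which the arm holds its last target.

TASK

Take the loose T-handled key that stands on the bench, slide its hub fully home on the splined stem of the sloping pressure panel, and with it turn the stem clockwise (as you face the panel) by one detent position, so that the pointer goes from the port it points at to the next one, then let go and leave the key on the stem. Choose which way round the key goes on so that its bar can swing clear of the tall vent pillar on the panel, and leave the bottle, specimen, weight and tin standing where they are.

Things in the scene. Friction and masses are not known exactly. Their poses are not given: they have to be found in the camera images.
- key_mid (a point): Loose T-handled key standing hub down on the bench, 72 mm tall, 0.28 kg. Point on its axis half-way up; z along the axis to the bar, x along the bar. Aluminium hub 48 mm across, 39 mm tall; its bore, open below, 35 mm deep, is 20 mm across with four equal chamfered grooves 7.8 mm wide, out to 15.3 mm from the axis, along x and y. The key is the same after a half turn.
- key_bar (a point): Centre of the key's black bar, 28 mm above key_mid, same axes: 120 mm long (x), 14 mm thick (y), 16 mm tall. Below it a flat web 13 mm thick in y, 20 mm high and 26 to 40 mm wide joins it to the hub.
- stem_seat (a point): Point on the axis of the panel's splined steel stem, on the shoulder (44 mm across) where the hub comes to rest; turns with the stem. z points out along the stem, 35 degrees from vertical, leaning to the panel's front. Four equal teeth lie along x and y: the hub's grooves must line up with them. With the key home, key_mid lies 36 mm and key_bar 64 mm out along z.
- stem_top (a point): Top end of the splined stem, 33 mm out from stem_seat, same axes. Core 17 mm thick; teeth 6 mm wide, reaching 14 mm from the axis, with rounded tops that end 30 mm out from stem_seat.
- valve_stem (a joint): Angle of the stem (rad), growing clockwise as one faces the panel. A spring detent holds it near 0 at the start (up to 0.1 off) and at every 1.047 (60 degrees); the hump between takes about 0.2 N m. The next position is 1.047. Range -1.4 to 2.4.
- pointer_tip (a point): Tip of the dark pointer on the stem, 44 mm from its axis. It points at one of six brass port unions (9 mm high) set 60 degrees apart, 56 mm from the axis.
- pillar_top (a point): Top of the steel vent pillar (12 to 20 mm thick) fixed on the panel on the upper side of the stem, 54 mm from its axis and parallel to it, 82 mm out beyond stem_seat: higher than the seated key's bar. With the bar along the stem's x the 60 degree turn clears it widely; with the bar along the stem's y it strikes the pillar.
- panel: Fixed grey pressure panel, a wedge-shaped case 180 mm deep (x), 160 mm wide (y), 36 mm high in front and 147 mm behind, with a sloping aluminium face; origin at the centre of its underside, its front faces -x.
- bottle: Bystander: white wash bottle with red cap, 214 mm tall, body 64 mm across; its axis stands 22 mm along +y of this origin at its underside.
- specimen: Bystander: brown soil specimen, an upright cylinder 39 mm across and 78 mm tall; origin at its underside.
- weight: Bystander: brass weight, 29 mm across and 50 mm tall; origin at its underside.
- tin: Bystander: closed aluminium tin, 58 mm across and 35 mm tall; origin at its underside.
Not all that is in view belongs to the job. Leave any orange look-alike of the part that bears key_mid alone. There is more than one size of the panel; the job needs the larger.

How it is judged:
By the outcome, as a careful person would: the job done as asked, in the order asked, and still so for the second after the job is handed in, with the robot touching nothing.
It also fails if it takes over 42 s, if anything falls off the work surface, if the arm or the gripper's body presses on something with over 40 N, if the wrist force passes 120 N, or if a joint passes its speed limit or range.

## Working session

There is one attempt and no reset: what is moved stays moved. The work goes in short steps, Python scripts to look and compute and a tool call to move; the robot and the scene stay as the last step left them, time stands still between calls to the robot, and variables do not carry over. Pictures are saved under pics/ and viewed, and the job is handed in when it is done.

Besides the shell and the picture viewer there is one more tool, called after "Emit:" as name(argument=value, ...) on one line, values as JSON. jog_arm: Moves the arm, as the interface text tells. Its arguments: {"type":"object","properties":{"targets":{"type":"string"},"force":{"type":"number"}},"required":["targets"]}

```bash
ls; mkdir -p pics
python3 - <<'E'
from plant import *
import cv2,numpy as np
s=get_state();print({k:np.round(v,3) for k,v in s.items()})
try: print(grasp_offset)
except Exception as e: print(e)
for n in ["side","top","wrist"]:
    p=read_camera(n);cv2.imwrite(f"pics/a_{n}.png",p["pixels"]);print(n,p["mtx"],p["world_from_camera"],[k for k in p])
    for t in ["key_mid","key_bar","stem_seat","stem_top","pointer_tip","pillar_top","panel"]:
        print(t,[(np.round(d["uv"],1),round(d["p"],2)) for d in mark_of(t,p)])
E
```

```text
pics
{'time': np.float64(0.0), 'qpos': array([ 0.958,  0.287,  1.578, -0.   ,  1.279, -0.15 ]), 'dq': array([-0.001,  0.001,  0.001,  0.001, -0.   , -0.   ]), 'joint_efforts': array([-1.0000e-03, -4.0598e+01, -2.9263e+01, -0.0000e+00,  6.0000e-03,
       -0.0000e+00]), 'eef_pos': array([0.301, 0.603, 0.23 ]), 'tcp_rot': array([ 0.229,  0.973, -0.001, -0.   ]), 'contact_force': array([0.324, 0.088, 0.037]), 'wrist_torque': array([ 0.001, -0.017,  0.017]), 'opening': np.float64(1.0)}
0.0187
side [[467.67643986   0.         317.89787378]
 [  0.         467.67643986 244.62312185]
 [  0.           0.           1.        ]] [[ 0.82643209  0.24866608 -0.50514867  0.07044436]
 [-0.562926    0.34715666 -0.75006438 -0.62320176]
 [-0.01114985  0.90423859  0.42688201  0.53943025]
 [ 0.          0.          0.          1.        ]] ['pixels', 'mtx', 'world_from_camera', 'shot']
key_mid [(array([346.9, 355.7]), 0.76), (array([434. , 350.2]), 0.7)]
key_bar [(array([434.9, 338.4]), 0.93), (array([343.3, 345.5]), 0.93)]
stem_seat [(array([212.2, 291.1]), 0.82), (array([288.7, 228. ]), 0.64), (array([
[... 1359 characters left out ...]
.64829954 242.24875689]
 [  0.           0.           1.        ]] [[ 4.45882369e-01 -8.48132361e-01 -2.86112585e-01  2.27836446e-01]
 [ 8.95091493e-01  4.22619654e-01  1.42140235e-01  6.40646173e-01]
 [ 3.63068571e-04 -3.19474766e-01  9.47594714e-01  3.74407914e-01]
 [ 0.00000000e+00  0.00000000e+00  0.00000000e+00  1.00000000e+00]] ['pixels', 'mtx', 'world_from_camera', 'shot']
key_mid [(array([ 26.9, 449.7]), 0.7)]
key_bar [(array([ 19. , 456.6]), 0.77)]
stem_seat [(array([ 41.6, 385.1]), 0.63)]
stem_top [(array([ 28.9, 386.2]), 0.98)]
pointer_tip [(array([ 47. , 374.6]), 0.63), (array([ 53. , 416.2]), 0.54)]
pillar_top [(array([ 17.5, 413.3]), 0.62)]
panel [(array([ 69.8, 362.3]), 0.74)]
```

View pics/a_side.png

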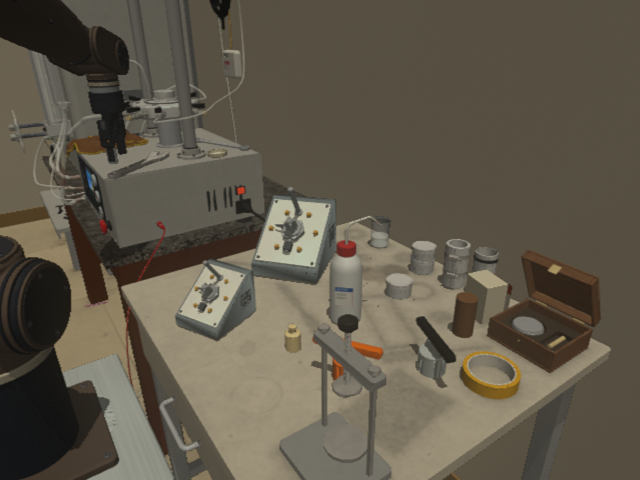

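View pics/a_top.png

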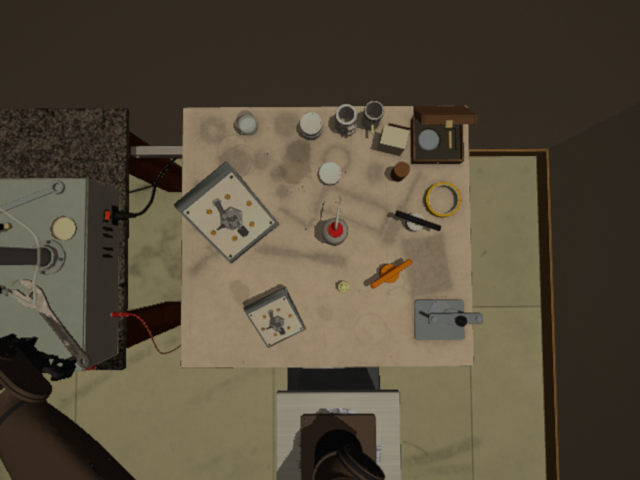

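View pics/a_wrist.png

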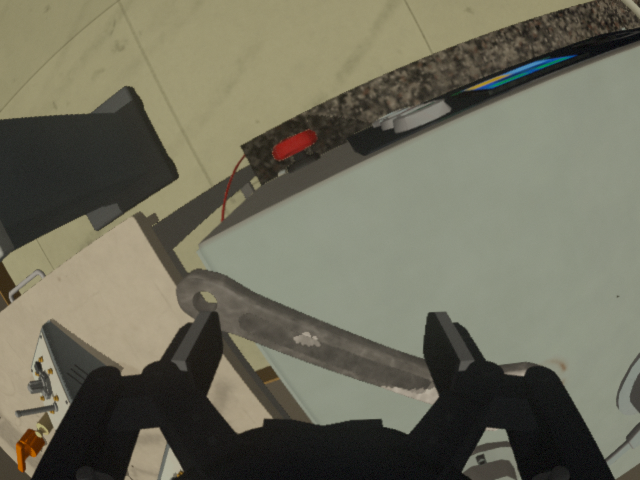

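The side view shows the larger panel at about (290,235), the smaller one at (215,300), the black-bar key at (434,345) and the orange look-alike at (350,350). In the top view the large panel is at (230,215), the key at (418,221) and the bottle at (335,232). Next I triangulate the rough positions.

```bash
cat > h.py <<'E'
import numpy as np, cv2
from scipy.spatial.transform import Rotation as R
from scipy.optimize import least_squares
def ray(p,uv):
    K=p["mtx"];T=p["world_from_camera"];x=(uv[0]-K[0,2])/K[0,0];y=(uv[1]-K[1,2])/K[1,1]
    if p["name"]=="wrist":
        r=np.hypot(x,y);s=np.sin(r)/max(r,1e-9);d=np.array([x*s,-y*s,-np.cos(r)])
    else: d=np.array([x,-y,-1.])
    d=T[:3,:3]@d;return T[:3,3],d/np.linalg.norm(d)
def proj(p,X):
    X=np.atleast_2d(X);K=p["mtx"];T=p["world_from_camera"];c=(X-T[:3,3])@T[:3,:3]
    x,y,z=c[:,0],-c[:,1],-c[:,2]
    if p["name"]=="wrist":
        n=np.hypot(x,y)+1e-12;th=np.arctan2(n,z);u=th*x/n;v=th*y/n
    else: u=x/z;v=y/z
    return np.stack([K[0,0]*u+K[0,2],K[1,1]*v+K[1,2]],1)
def tri(obs):
    A=0;b=0
    for p,uv in obs:
        o,d=ray(p,uv);M=np.eye(3)-np.outer(d,d);A=A+M;b=b+M@o
    X=np.linalg.solve(A,b)
    return X,[np.round(np.linalg.norm(proj(p,X)[0]-uv),1) for p,uv in obs]
def atz(p,uv,z):
    o,d=ray(p,uv);return o+d*(z-o[2])/d[2]
E
python3 - <<'E'
from plant import *
from h import *
P={}
for n in ["side","top"]:
    P[n]=read_camera(n);P[n]["name"]=n
ob={"key_bar":((434.9,338.4),(418.1,221.2)),"stem_top":((285.6,221),(235.9,224.5)),"pillar_top":((288.1,186.4),(226.1,216.2)),"panel":((295.7,263.8),(233.2,215.9)),"pointer":((276,222.5),(216.2,229.1)),"stem_seat":((288.7,228),(229.7,218.7))}
for k,(a,b) in ob.items(): 
    X,e=tri([(P["side"],a),(P["top"],b)]);print(k,X.round(3),e)
t=P["top"]
for n,uv,z in [("barend",(398,214),.072),("barend",(440,228),.072),("pillar",(242,232),.2),("back1",(176,206),.147),("back2",(226,164),.147),("front1",(233,262),.036),("front2",(278,221),.036)]: print(n,atz(t,uv,z).round(3))
for t_ in ["bottle","specimen","weight","tin"]:
    print(t_,[[(np.round(d["uv"]),round(d["p"],2), atz(P[n],d["uv"],0).round(3)) for d in mark_of(t_,P[n])[:2]] for n in P])
E
```

```text
key_bar [ 0.584 -0.205  0.066] [np.float64(0.2), np.float64(0.1)]
stem_top [0.569 0.241 0.131] [np.float64(2.1), np.float64(2.0)]
pillar_top [0.583 0.249 0.209] [np.float64(1.6), np.float64(1.6)]
panel [ 0.605  0.269 -0.003] [np.float64(0.5), np.float64(0.5)]
pointer [0.564 0.289 0.112] [np.float64(0.1), np.float64(0.1)]
stem_seat [0.587 0.26  0.102] [np.float64(1.5), np.float64(1.5)]
barend [ 0.601 -0.154  0.072]
barend [ 0.566 -0.257  0.072]
pillar [0.551 0.213 0.2  ]
back1 [0.617 0.376 0.147]
back2 [0.715 0.259 0.147]
front1 [0.485 0.262 0.036]
front2 [0.589 0.147 0.036]
bottle [[(array([351., 316.]), 0.61, array([0.571, 0.003, 0.   ]))], [(array([334., 226.]), 0.94, array([0.577, 0.005, 0.   ]))]]
specimen [[(array([462., 332.]), 0.82, array([ 0.714, -0.162,  0.   ])), (array([296., 264.]), 0.57, array([0.602, 0.264, 0.   ]))], [(array([396., 172.]), 0.84, array([ 0.718, -0.16 ,  0.   ]))]]
weight [[(array([294., 348.]), 0.57, array([ 0.421, -0.019,  0.   ])), (array([437., 341.]), 0.25, array([ 0.652, -0.155,  0.   ]))], [(array([343., 285.]), 0.58, array([ 0.423, -0.018,  0.   ]))]]
tin [[(array([395., 294.]), 0.59, array([0.703, 0.016, 0.   ]))], [(array([328., 175.]), 0.78, array([0.712, 0.018, 0.   ]))]]
```

Run:
```python
import cv2
a=cv2.imread("pics/a_top.png");cv2.imwrite("pics/b1.png",cv2.resize(a[150:280,165:285],None,fx=4.5,fy=4.5,interpolation=2))
a=cv2.imread("pics/a_side.png");cv2.imwrite("pics/b2.png",cv2.resize(a[170:290,240:360],None,fx=5,fy=5,interpolation=2))
```

```text
(no output)
```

View pics/b1.png

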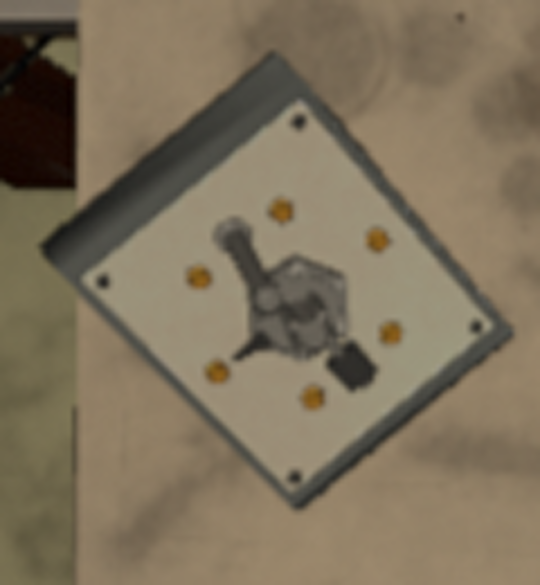

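View pics/b2.png

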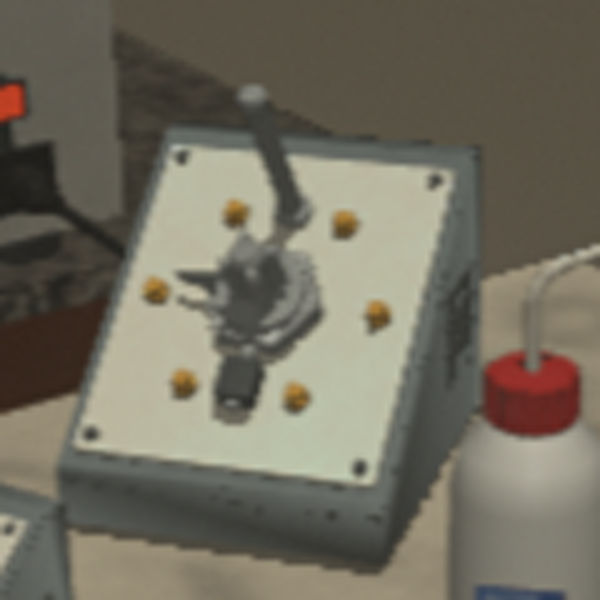

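```bash
cat >> h.py <<'E'
yaw=np.radians(41)
zs=np.array([-np.sin(np.radians(35))*np.cos(yaw),-np.sin(np.radians(35))*np.sin(yaw),np.cos(np.radians(35))])
def plan(s,pos,Rt,name=""):
    """print delta pos mm and rotvec total deg from measured"""
    Rc=R.from_quat(s["tcp_rot"]);rv=(R.from_matrix(Rt)*Rc.inv()).as_rotvec(degrees=True)
    print(name,"dpos",((np.array(pos)-s["eef_pos"])*1000).round(1),"rv",rv.round(2),"n",np.linalg.norm(rv).round(1))
E
python3 - <<'E'
from plant import *
from h import *
s=get_state();p=read_camera("wrist")
Rt=R.from_quat(s["tcp_rot"]).as_matrix();T=p["world_from_camera"]
print(Rt.round(3));print("cam in tool",(Rt.T@(T[:3,3]-s["eef_pos"])).round(4));print((Rt.T@T[:3,:3]).round(4))
# view pose: tool z=-zs ; keep y close to present
z=-zs
for a in range(0,1):
    y=Rt[:,1]-z*(z@Rt[:,1]);y/=np.linalg.norm(y);x=np.cross(y,z)
    N=np.stack([x,y,z],1);plan(s,np.array([.585,.25,.10])+.28*zs,N)
E
```

```text
[[-0.895  0.446  0.   ]
 [ 0.446  0.895  0.   ]
 [-0.     0.    -1.   ]]
cam in tool [ 0.0821 -0.     -0.143 ]
[[ 6.000e-04  9.476e-01  3.194e-01]
 [ 1.000e+00 -5.000e-04 -5.000e-04]
 [-3.000e-04  3.194e-01 -9.476e-01]]
 dpos [ 162.5 -459.4   98. ] rv [ 21.95 -27.27   4.19] n 35.3
```

Emit:
jog_arm(targets="0 -25 25 0 0 0 1;10 -35 15 0 0 0 1;10 -38 8 0 0 0 1;10 -38 0 3.66 -4.55 0.7 1;15 -36 0 3.66 -4.55 0.7 1;20 -35 0 3.66 -4.55 0.7 1;20 -35 0 3.66 -4.55 0.7 1;20 -35 0 3.66 -4.55 0.7 1;20 -35 0 3.66 -4.55 0.7 1;20 -35 -5 0 0 0 1")

```text
time: 2.58
eef_pos: [0.4404, 0.2626, 0.2755]
tcp_rot: [0.176, 0.937, 0.236, 0.189]
contact_force: [0.6, -0.0, 0.3]
opening: 1.001
```

Emit:
jog_arm(targets="25 -30 -4 0 0 0 1;20 -30 -4 0 0 0 1;10 -15 0 0 0 0 1")

```text
time: 2.83
eef_pos: [0.4964, 0.1803, 0.2679]
tcp_rot: [0.177, 0.936, 0.236, 0.192]
contact_force: [-0.1, -0.3, -0.3]
opening: 1.0
```

Run:
```python
from plant import *
from h import *
s=get_state();p=read_camera("wrist");p["name"]="wrist"
cv2.imwrite("pics/c.png",p["pixels"]);print(s["time"],s["qpos"].round(2),s["eef_pos"].round(3),R.from_quat(s["tcp_rot"]).as_matrix()[:,2].round(3),(-zs).round(3))
for t in ["stem_seat","stem_top","pointer_tip","pillar_top","panel"]:
        print(t,[(np.round(d["uv"],1),round(d["p"],2)) for d in mark_of(t,p)])
```

```text
2.8333 [-0.04 -0.37  2.23  0.53  0.87 -1.5 ] [0.496 0.18  0.268] [ 0.444  0.374 -0.814] [ 0.433  0.376 -0.819]
stem_seat [(array([323.7, 213.1]), 0.71)]
stem_top [(array([323.1, 219.9]), 0.89)]
pointer_tip [(array([354.8, 177.2]), 0.75)]
pillar_top [(array([385.6, 266.2]), 0.97)]
panel [(array([288.6, 177.2]), 0.82), (array([94. , 12.9]), 0.58)]
```

View pics/c.png

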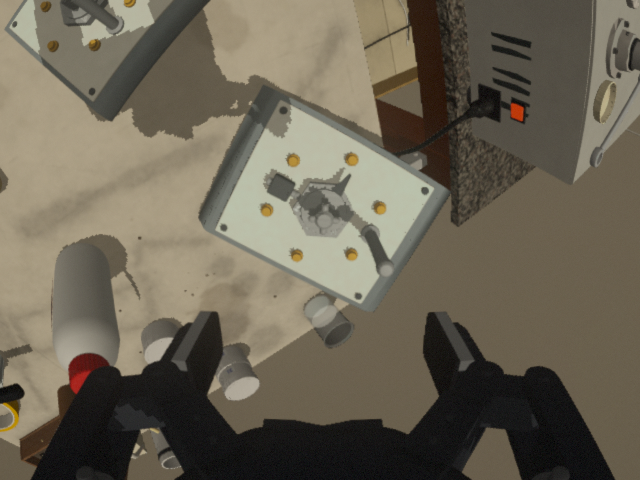

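Emit:
jog_arm(targets="10 8 -19 0 0 0 1;10 9 -19 0 0 0 1;10 9 -19 0 0 0 1;0 0 0 0 0 0 1")

```text
time: 3.47
eef_pos: [0.5236, 0.2173, 0.2135]
tcp_rot: [0.169, 0.936, 0.239, 0.194]
contact_force: [-0.5, 0.0, -0.3]
opening: 0.998
```

Run:
```python
from plant import *
from h import *
s=get_state();p=read_camera("wrist");p["name"]="wrist"
import pickle;pickle.dump(p,open("d.pkl","wb"))
cv2.imwrite("pics/d.png",p["pixels"]);print(s["time"],s["qpos"].round(2),s["eef_pos"].round(3),R.from_quat(s["tcp_rot"]).as_matrix()[:,2].round(3),(-zs).round(3))
for t in ["stem_seat","stem_top","pointer_tip","pillar_top","panel"]:
        print(t,[(np.round(d["uv"],1),round(d["p"],2)) for d in mark_of(t,p)])
a=p["pixels"];cv2.imwrite("pics/d1.png",cv2.resize(a[100:300,200:440],None,fx=3.3,fy=3,interpolation=2))
```

```text
3.4667 [ 0.05 -0.21  2.21  0.58  0.71 -1.53] [0.524 0.217 0.213] [ 0.444  0.381 -0.811] [ 0.433  0.376 -0.819]
stem_seat [(array([309.3, 242.2]), 0.75)]
stem_top [(array([310.2, 256. ]), 0.61)]
pointer_tip [(array([345.6, 199. ]), 0.69)]
pillar_top [(array([385.9, 324.6]), 0.9)]
panel [(array([272.1, 190.2]), 0.96), (array([35.,  0.]), 0.96)]
```

View pics/d.png

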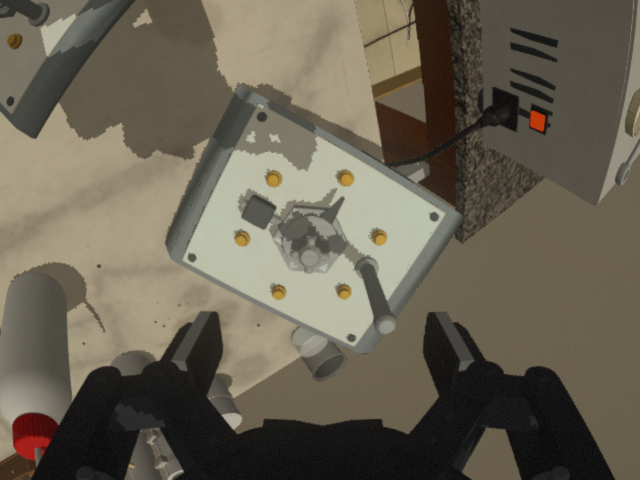

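View pics/d1.png

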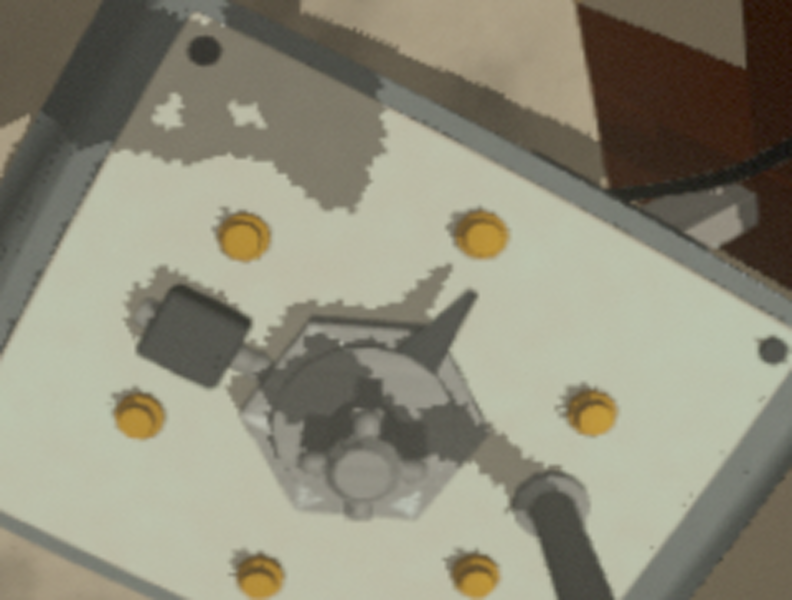

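The wrist close-up shows the stem top at about (310,257), with its teeth lying along the image's vertical and horizontal. The pointer aims at the union at (346,178) and the next one clockwise is at (380,238). The pillar base is at (367,265). The bar therefore has to lie along the image's vertical, which is tool x. Next I fit the stem pose.

Run:
```python
from plant import *
from h import *
import pickle
d=pickle.load(open("d.pkl","rb"))
hsv=cv2.cvtColor(d["pixels"],cv2.COLOR_BGR2HSV)
m=cv2.inRange(hsv,(10,130,140),(30,255,255))
n,l,st,c=cv2.connectedComponentsWithStats(m)
for i in range(1,n):
    if st[i,4]>60 and 220<c[i][0]<400 and 160<c[i][1]<310: print(c[i].round(1),st[i])
```

```text
[346.4 178.6] [339 171  15  15 139]
[274.  179.4] [267 172  14  15 144]
[380.6 238.3] [375 231  11  14  99]
[242.  239.5] [235 232  14  14 118]
[279.  293.3] [273 287  12  12  92]
[345.  293.2] [339 287  12  12  84]
```

```bash
cat > fit.py <<'E'
from plant import *
from h import *
import pickle
d=pickle.load(open("d.pkl","rb"))
def frame(yaw,tilt=np.radians(35)):
    z=np.array([-np.sin(tilt)*np.cos(yaw),-np.sin(tilt)*np.sin(yaw),np.cos(tilt)])
    y=np.array([-np.sin(yaw),np.cos(yaw),0]);return np.stack([np.cross(y,z),y,z],1)  # x upslope
# ccw order (seen from outside) in image: start at pointer union going clockwise
U=np.array([[346.4,178.6],[380.6,238.3],[345,293.2],[279,293.3],[242,239.5],[274,179.4]])
def unpack(q):
    S=q[:3];F=frame(q[3],np.radians(35)+q[4]);return S,F,q[5],q[6],q[7]
def res(q):
    S,F,ph,h,pa=unpack(q);a=ph-np.arange(6)*np.pi/3
    X=S+(np.stack([.056*np.cos(a),.056*np.sin(a),h+0*a],1))@F.T
    r=[(proj(d,X)-U).ravel()/.7]
    r.append((proj(d,S+F@[.054*np.cos(pa),.054*np.sin(pa),.082])[0]-[386.3,324.3])/1.5)
    r.append((proj(d,S+F@[0,0,.033])[0]-[309.9,257.2])/.7)
    r.append([q[4]/np.radians(.5),(h+.0)/.02])
    return np.concatenate(r)
if __name__=="__main__":
    best=None
    for ph in np.arange(0,6.28,.3):
        q=least_squares(res,[.585,.25,.1,yaw,0,ph,-.005,0.],x_scale=[.01,.01,.01,.1,.1,.1,.01,.1])
        if best is None or q.cost<best.cost: best=q
    q=best.x;S,F,ph,h,pa=unpack(q)
    print(best.cost,"S",S.round(4),"yaw",np.degrees(q[3]).round(2),"dtilt",np.degrees(q[4]).round(2),"ph",np.degrees(ph).round(1),"h",h.round(4),"pa",np.degrees(pa).round(1));print(res(q).round(1))
    np.save("fit.npy",q)
    J=best.jac;C=np.linalg.pinv(J.T@J);print("sd",np.sqrt(np.diag(C)).round(4))
E
python3 fit.py
```

```text
0.4446319257456755 S [0.5895 0.2562 0.1045] yaw 40.67 dtilt 0.13 ph 89.1 h -0.0069 pa 0.5
[ 0.4  0.1 -0.2  0.2 -0.1 -0.4  0.   0.1  0.1  0.1 -0.4  0.   0.2  0.1
  0.  -0.2  0.3 -0.3]
sd [0.001  0.0006 0.0014 0.0296 0.0073 0.0238 0.0022 0.0224]
```

Run:
```python
from fit import *
q=np.load("fit.npy");S,F,ph,h,pa=unpack(q)
a=d["pixels"];k=10;x0,y0=280,225
b=cv2.resize(a[y0:y0+55,x0:x0+62],None,fx=k,fy=k,interpolation=2)
b2=b.copy()
for ang,col in [(110,(0,0,255)),(120,(0,255,0)),(130,(255,0,0))]:
    for j in range(4):
        t=np.radians(ang+90*j)
        for z in (.030,):
            u=(proj(d,S+F@[.014*np.cos(t),.014*np.sin(t),z])[0]-[x0,y0]+.5)*k
            cv2.circle(b2,tuple(u.astype(int)),4,col,-1)
t=np.linspace(0,6.28,60)
for z,r in ((.033,.0085),(0,.022)):
    u=(proj(d,S+np.stack([r*np.cos(t),r*np.sin(t),z+0*t],1)@F.T)-[x0,y0]+.5)*k
    cv2.polylines(b2,[u.astype(int)],True,(255,255,0),1)
cv2.imwrite("pics/e1.png",b);cv2.imwrite("pics/e2.png",b2)
```

```text
(no output)
```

View pics/e1.png

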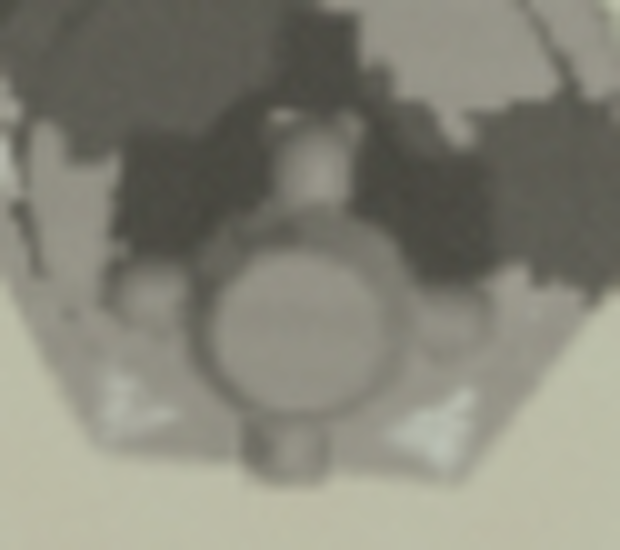

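View pics/e2.png

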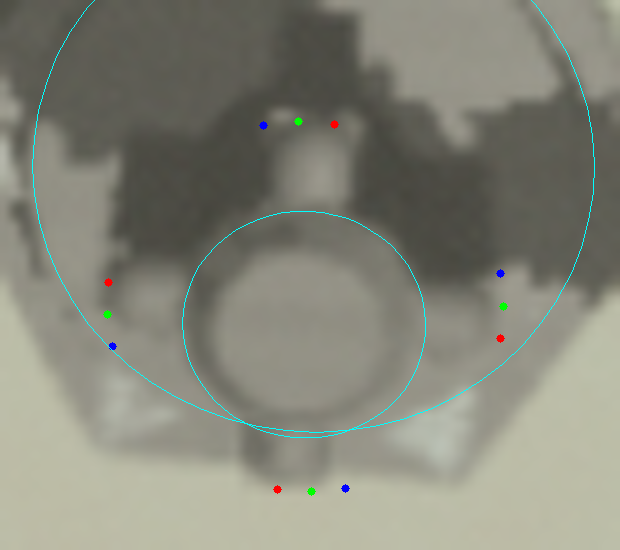

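Run:
```python
from fit import *
q=np.load("fit.npy");S,F,ph,h,pa=unpack(q)
s=get_state();Rt=R.from_quat(s["tcp_rot"]).as_matrix()
t=np.radians(113.6);b=F@[np.cos(t),np.sin(t),0];print("bar",b.round(3),"toolx",Rt[:,0].round(3),"angle",np.degrees(np.arccos(abs(b@Rt[:,0]))).round(1))
sg=np.sign(b@Rt[:,0]);print(sg)
# key tool-down
kb=np.array([.035,.103,0]);kb/=np.linalg.norm(kb)
for sgn in (1,-1):
    z=np.array([0,0,-1.]);x=sgn*kb;N=np.stack([x,np.cross(z,x),z],1);plan(s,[.55,-.19,.22],N,sgn)
```

```text
bar [-0.846  0.482 -0.23 ] toolx [-0.863  0.413 -0.291] angle 5.3
1.0
1 dpos [ 2.390e+01 -4.051e+02  4.000e-01] rv [  2.91  39.9  -84.94] n 93.9
-1 dpos [ 2.390e+01 -4.051e+02  4.000e-01] rv [-40.24   2.93  88.48] n 97.2
```

Emit:
jog_arm(targets="-15 -15 25 0.2 2.85 -6.07 1;-15 -15 25 0.2 2.85 -6.07 1;-15 -15 25 0.2 2.85 -6.07 1;-4 -35 0 0.2 2.85 -6.07 1;-4 -35 0 0.2 2.85 -6.07 1;-4 -35 0 0.2 2.85 -6.07 1;-4 -35 0 0.2 2.85 -6.07 1;-4 -35 0 0.2 2.85 -6.07 1;-4 -35 0 0.2 2.85 -6.07 1;-4 -35 0 0.2 2.85 -6.07 1")

```text
time: 4.6
eef_pos: [0.4472, -0.0827, 0.3078]
tcp_rot: [0.679, 0.727, 0.074, 0.07]
contact_force: [0.6, -0.6, -0.2]
opening: 0.999
```

Run:
```python
from plant import *
from h import *
s=get_state();kb=np.array([.035,.103,0]);kb/=np.linalg.norm(kb)
z=np.array([0,0,-1.]);x=kb;N=np.stack([x,np.cross(z,x),z],1);plan(s,[.584,-.205,.20],N);print(s["qpos"].round(2))
```

```text
dpos [ 136.8 -122.3 -107.8] rv [  1.64  11.69 -22.53] n 25.4
[-0.46 -0.4   2.1   0.11  1.26 -0.55]
```

Emit:
jog_arm(targets="15 -28 -10 0.33 2.34 -4.5 1;25 -28 -22 0.33 2.34 -4.5 1;30 -24 -25 0.33 2.34 -4.5 1;30 -22 -25 0.33 2.34 -4.5 1;28 -18 -22 0.33 2.34 -4.5 1;0 0 0 0 0 0 1;0 0 0 0 0 0 1")

```text
time: 5.18
eef_pos: [0.574, -0.215, 0.2092]
tcp_rot: [0.824, 0.567, -0.006, 0.005]
contact_force: [-0.5, 0.4, 1.3]
opening: 1.0
```

Run:
```python
from plant import *
from h import *
import pickle
s=get_state();p=read_camera("wrist");p["name"]="wrist"
pickle.dump((s,p),open("f.pkl","wb"))
cv2.imwrite("pics/f.png",p["pixels"]);print(s["time"],s["qpos"].round(2),s["eef_pos"].round(4),R.from_quat(s["tcp_rot"]).as_matrix().round(3))
for t in ["key_mid","key_bar"]:
        print(t,[(np.round(d["uv"],1),round(d["p"],2)) for d in mark_of(t,p)])
m=silhouettes("key_mid",p)
print([(np.round(d["uv"]),round(d["p"],2),d["mask"].sum()) for d in m])
```

```text
5.1833 [-0.52  0.17  1.76 -0.02  1.21 -0.15] [ 0.574  -0.215   0.2092] [[ 0.358  0.934 -0.003]
 [ 0.934 -0.358 -0.015]
 [-0.015  0.002 -1.   ]]
key_mid [(array([164.4, 179.1]), 0.79), (array([328. , 192.7]), 0.6)]
key_bar [(array([150.8, 186.7]), 0.82), (array([330.2, 204.5]), 0.65)]
[(array([331., 194.]), 0.95, np.int64(4151)), (array([171., 175.]), 0.81, np.int64(4308))]
```

View pics/f.png

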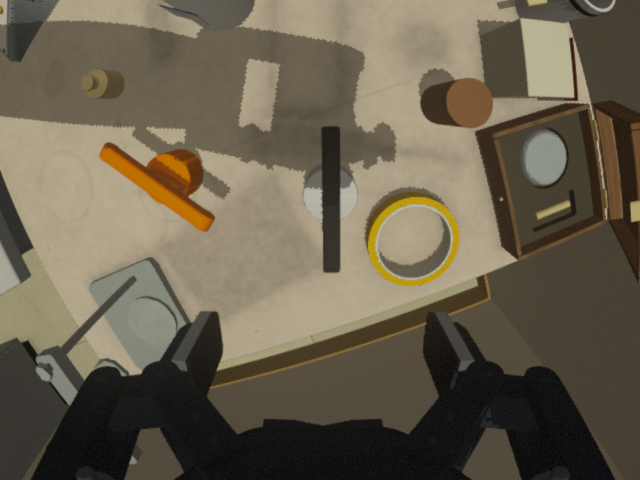

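The wrist view shows the key's black bar from (331,127) to (331,271), and the orange look-alike at (160,185). Next I measure the bar.

Run:
```python
from h import *
import pickle
s,p=pickle.load(open("f.pkl","rb"))
g=p["pixels"].max(2);m=(g<45).astype(np.uint8);m[:, :280]=0;m[:,380:]=0;m[:110]=0;m[300:]=0
n,l,st,c=cv2.connectedComponentsWithStats(m);i=1+np.argmax(st[1:,4]);print(st[i])
ys,xs=np.where(l==i);X=np.array([atz(p,(x,y),.072)[:2] for x,y in zip(xs,ys)])
r=cv2.minAreaRect((X*1000).astype(np.float32));print(r);print(cv2.boxPoints(r))
mu=X.mean(0);u,sv,v=np.linalg.svd(X-mu);print("mean",mu,"dir",v[0],np.degrees(np.arctan2(*v[0][::-1])))
e=(X-mu)@v[0];print("mid",mu+v[0]*(e.min()+e.max())/2)
```

```text
[ 322  127   18   80 1254]
((596.4310302734375, -174.7899169921875), (60.71953201293945, 12.805752754211426), 69.53218078613281)
[[ 579.81616 -200.99406]
 [ 591.8135  -205.472  ]
 [ 613.0459  -148.58577]
 [ 601.0486  -144.10783]]
mean [ 0.5974194  -0.17216819] dir [-0.35050673 -0.93656021] -110.51831240530899
mid [ 0.59643702 -0.17479312]
```

Run:
```python
from h import *
import pickle
s,p=pickle.load(open("f.pkl","rb"))
for th in (60,70,80):
    g=p["pixels"].max(2);m=(g<th).astype(np.uint8);m[:, :280]=0;m[:,380:]=0;m[:110]=0;m[300:]=0
    n,l,st,c=cv2.connectedComponentsWithStats(m);i=1+np.argmax(st[1:,4]);print(th,st[i])
    ys,xs=np.where(l==i);X=np.array([atz(p,(x,y),.072)[:2] for x,y in zip(xs,ys)])
    r=cv2.minAreaRect((X*1000).astype(np.float32));print(r)
    mu=X.mean(0);u,sv,v=np.linalg.svd(X-mu);print("mean",mu,np.degrees(np.arctan2(*v[0][::-1])))
a=p["pixels"];cv2.imwrite("pics/f1.png",cv2.resize(a[115:285,270:390],None,fx=3.5,fy=3.5,interpolation=2))
```

```text
60 [ 322  126   18  146 2378]
((586.9465942382812, -200.08676147460938), (116.22085571289062, 12.940323829650879), 69.55760955810547)
mean [ 0.58849549 -0.19626252] -110.32969156287668
70 [ 321  126   20  146 2437]
((586.7714233398438, -199.9886474609375), (116.19868469238281, 14.31148624420166), 69.0404281616211)
mean [ 0.58854153 -0.19599833] -110.26474375067794
80 [ 307  126   36  146 2613]
((582.2611694335938, -198.16900634765625), (116.32296752929688, 26.314119338989258), 68.25678253173828)
mean [ 0.58836985 -0.19626094] -109.86538436833041
```

View pics/f1.png

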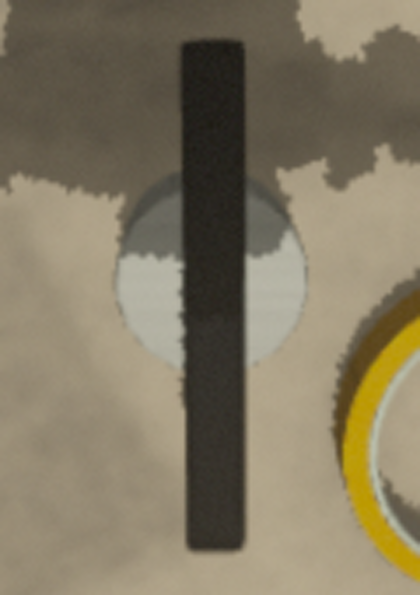

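```bash
cat >> h.py <<'E'
def Rdown(deg):
    t=np.radians(deg);x=np.array([np.cos(t),np.sin(t),0]);z=np.array([0,0,-1.]);return np.stack([x,np.cross(z,x),z],1)
E
python3 - <<'E'
from plant import *
from h import *
plan(get_state(),[.5855,-.2015,.046],Rdown(69.65))
E
```

```text
dpos [  12.5   12.2 -167.9] rv [1.08 0.19 0.54] n 1.2
```

Emit:
jog_arm(targets="3 3 -15 0.5 0.1 0.3 1;3 3 -25 0.5 0.1 0.3 1;3 3 -28 0 0 0 1;3 3 -28 0 0 0 1;0 0 -28 0 0 0 1;0 0 -20 0 0 0 1;0 0 0 0 0 0 1;0 0 0 0 0 0 1", force=60)

```text
time: 6.05
eef_pos: [0.5878, -0.1979, 0.0873]
tcp_rot: [0.818, 0.574, 0.011, 0.019]
contact_force: [0.1, 0.3, 1.3]
opening: 0.999
```

Run:
```python
from plant import *
from h import *
s=get_state();plan(s,[.5855,-.2015,.046],Rdown(69.65))
p=read_camera("wrist");cv2.imwrite("pics/g.png",p["pixels"])
p=read_camera("side");cv2.imwrite("pics/g2.png",p["pixels"][260:420,340:560].repeat(3,0).repeat(3,1))
```

```text
dpos [ -2.3  -3.6 -41.3] rv [ 1.05  2.22 -0.44] n 2.5
```

View pics/g.png

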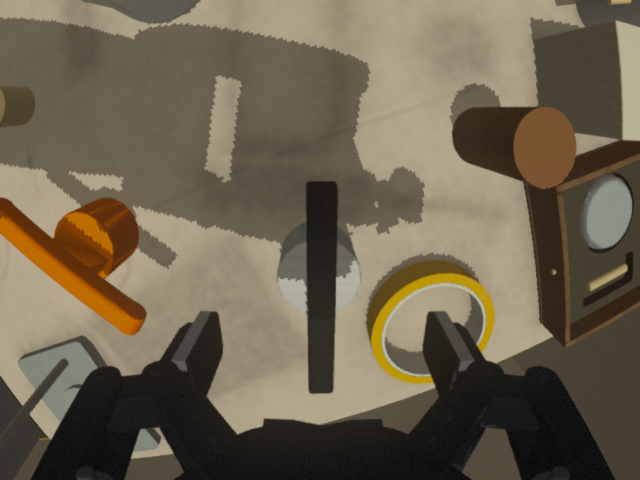

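View pics/g2.png

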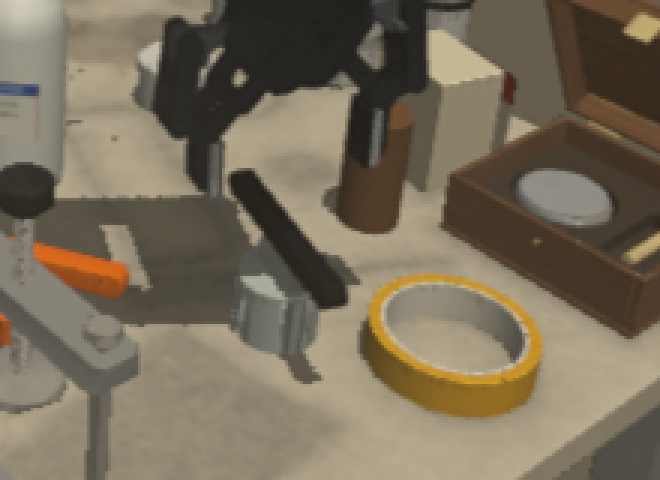

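Run:
```python
from plant import *
from h import *
p=read_camera("wrist");p["name"]="wrist";s=get_state()
g=p["pixels"].max(2);m=(g<62).astype(np.uint8);m[:, :280]=0;m[:,380:]=0;m[:150]=0;m[405:]=0
n,l,st,c=cv2.connectedComponentsWithStats(m);i=1+np.argmax(st[1:,4]);print(st[i])
ys,xs=np.where(l==i)
for z in (.072,.067):
    X=np.array([atz(p,(x,y),z)[:2] for x,y in zip(xs,ys)])
    r=cv2.minAreaRect((X*1000).astype(np.float32));print(z,np.round(r[0],1),np.round(r[1],1),r[2])
    ctr=np.array([*r[0],64])/1000
    print("in tool",(R.from_quat(s["tcp_rot"]).as_matrix().T@(ctr-s["eef_pos"])).round(4))
plan(s,[ctr[0],ctr[1],.046],Rdown(69.65))
```

```text
[ 304  180   32  212 5846]
0.072 [ 587.8 -199.2] [116.1  13.9] 70.25741577148438
in tool [-0.0007 -0.0019  0.0245]
0.067 [ 587.1 -201.8] [119.7  14.3] 70.25740051269531
in tool [-0.0033 -0.0018  0.0245]
 dpos [ -1.8  -3.  -42.5] rv [ 1.12  2.33 -0.42] n 2.6
```

Emit:
jog_arm(targets="-1 -1 -15 0.5 1.1 -0.2 1;-1 -2 -18 0.5 1.1 -0.2 1;0 0 -16 0 0 0 1;0 0 -8 0 0 0 1;0 0 -2 0 0 0 1;0 0 0 0 0 0 1")

```text
time: 6.7
eef_pos: [0.5947, -0.206, 0.0421]
tcp_rot: [0.821, 0.571, 0.006, 0.012]
contact_force: [0.1, 0.3, 0.7]
opening: 1.002
```

Run:
```python
from plant import *
from h import *
plan(get_state(),[.587,-.2018,.046],Rdown(70))
```

```text
dpos [-7.7  4.2  3.9] rv [0.76 1.34 0.32] n 1.6
```

Emit:
jog_arm(targets="-5 3 2 0.4 0.7 0.2 1;-3 1 1 0.3 0.5 0.1 1;0 0 0 0 0 0 1;0 0 0 0 0 0 1")

```text
time: 7.03
eef_pos: [0.588, -0.2025, 0.0499]
tcp_rot: [0.819, 0.574, 0.002, 0.003]
contact_force: [-0.3, -0.3, 0.2]
opening: 0.995
```

Run:
```python
from plant import *
from h import *
plan(get_state(),[.587,-.2018,.046],Rdown(70))
```

```text
dpos [-1.   0.7 -3.9] rv [ 0.16  0.35 -0.03] n 0.4
```

Emit:
jog_arm(targets="-1 1 -3 0 0 0 1;0 0 0 0 0 0 1;0 0 0 0 0 0 -1;0 0 0 0 0 0 -1;0 0 0 0 0 0 -1;0 0 0 0 0 0 -1;0 0 0 0 0 0 -1;0 0 0 0 0 0 -1;0 0 0 0 0 0 -1;0 0 0 0 0 0 -1", force=60)

```text
time: 7.87
eef_pos: [0.5871, -0.2015, 0.0477]
tcp_rot: [0.819, 0.574, 0.002, 0.003]
contact_force: [0.2, 0.2, 0.7]
opening: 0.15
```

Run:
```python
from plant import *
from h import *
s=get_state();plan(s,[.587,-.2018,.046],Rdown(70));print(s["opening"],s["opening"]*85,s["contact_force"])
p=read_camera("side");cv2.imwrite("pics/h2.png",p["pixels"][260:420,340:560].repeat(3,0).repeat(3,1))
```

```text
dpos [-0.1 -0.3 -1.7] rv [ 0.19  0.39 -0.04] n 0.4
0.15027769545255512 12.773604113467185 [0.22521556 0.19217272 0.6807618 ]
```

View pics/h2.png

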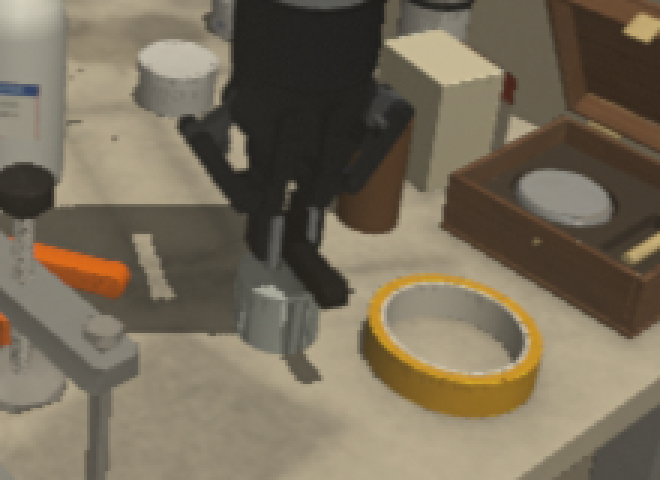

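Emit:
jog_arm(targets="0 0 10 0 0 0 -1;0 0 25 0 0 0 -1;-5 3 32 0 0 0 -1;-10 5 35 0 0 0 -1;-15 8 35 0 0 0 -1;-20 12 35 0 0 0 -1;-20 14 30 0 0 0 -1;-20 16 20 0 0 0 -1;-10 5 0 0 0 0 -1;0 0 0 0 0 0 -1", force=90)

```text
time: 8.75
eef_pos: [0.474, -0.1317, 0.2707]
tcp_rot: [0.819, 0.573, -0.002, -0.006]
contact_force: [-0.2, 1.0, -5.6]
opening: 0.145
```

Run:
```python
from plant import *
from h import *
import pickle
s=get_state();p=read_camera("wrist");p["name"]="wrist";pickle.dump((s,p),open("i.pkl","wb"))
plan(s,s["eef_pos"],Rdown(70))
print(s["time"],s["eef_pos"],s["opening"],s["contact_force"].round(2),s["wrist_torque"].round(2));cv2.imwrite("pics/i.png",p["pixels"])
a=p["pixels"];cv2.imwrite("pics/i1.png",cv2.resize(a[230:430,240:400],None,fx=4,fy=3,interpolation=2))
```

```text
dpos [0. 0. 0.] rv [-0.38 -0.59  0.03] n 0.7
8.75 [ 0.47397509 -0.13165644  0.27068831] 0.145424473244748 [-0.17  1.04 -5.64] [-0.04 -0.03  0.01]
```

View pics/i.png

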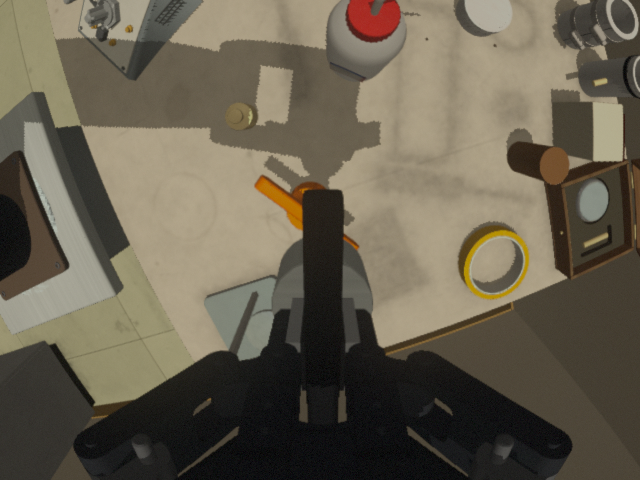

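View pics/i1.png

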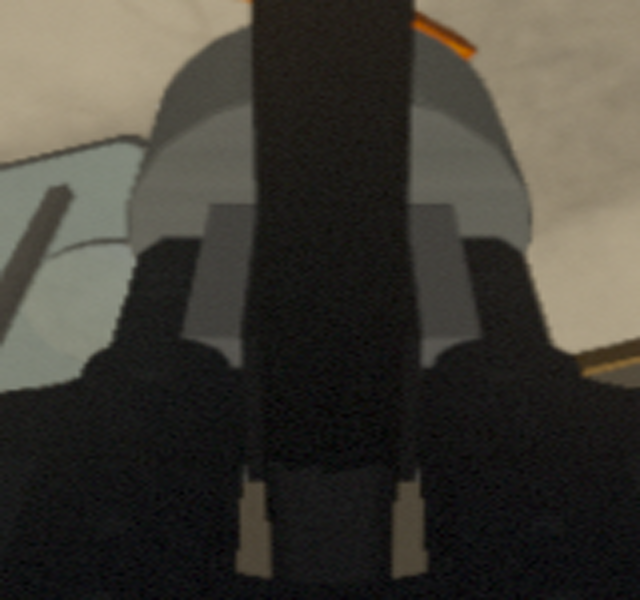

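Run:
```python
from h import *
import pickle
s,p=pickle.load(open("i.pkl","rb"))
Rt=R.from_quat(s["tcp_rot"]).as_matrix();O=s["eef_pos"]
print((Rt.T@(p["world_from_camera"][:3,3]-O)).round(4))
for b in (.0475,.0525):
  for dx in (0,-.003,.003):
    K=lambda x,y,z: proj(p,O+Rt@np.array([dx+x,y,b-z]))[0].round(1)
    print(b,dx,"end",K(.06,.007,.072),K(.06,-.007,.072),"low end",K(.06,0,.056),"bot",K(.0222,.009,0),"toprim",K(.0222,.009,.039),"side L/R",K(0,.024,.039),K(0,-.024,.039))
```

```text
[ 0.0823  0.0002 -0.143 ]
0.0475 0 end [343.5 190.5] [300.3 190.5] low end [322.  182.4] bot [338.8 234.9] toprim [342.5 261.7] side L/R [373.6 305.9] [270.3 305.8]
0.0475 -0.003 end [343.4 199.5] [300.4 199.5] low end [322.  190.4] bot [338.7 240.2] toprim [342.4 268. ] side L/R [373.3 311.5] [270.7 311.4]
0.0475 0.003 end [343.6 181.4] [300.2 181.4] low end [322.  174.3] bot [338.9 229.6] toprim [342.6 255.3] side L/R [374.  300.2] [270.  300.1]
0.0525 0 end [342.7 187.8] [301.1 187.7] low end [322.  180.2] bot [338.4 232.2] toprim [341.9 257.6] side L/R [372.3 300.9] [271.7 300.9]
0.0525 -0.003 end [342.6 196.5] [301.2 196.4] low end [322. 188.] bot [338.4 237.4] toprim [341.8 263.8] side L/R [372.  306.4] [272.  306.4]
0.0525 0.003 end [342.8 179. ] [301. 179.] low end [322.  172.4] bot [338.5 227. ] toprim [342.1 251.4] side L/R [372.7 295.3] [271.3 295.3]
```

```bash
cat > tgt.py <<'E'
from fit import *
q=np.load("fit.npy");S,F,ph,h,pa=unpack(q)
def tool(ang):
    t=np.radians(ang);x=F@[np.cos(t),np.sin(t),0];z=-F[:,2];return np.stack([x,np.cross(z,x),z],1)
E
python3 - <<'E'
from tgt import *
s=get_state();plan(s,S+.13*F[:,2],tool(113.6))
E
```

```text
dpos [ 57.7 339.7 -60.2] rv [ -0.91 -39.07  81.38] n 90.3
```

Emit:
jog_arm(targets="-5 15 10 -0.07 -2.8 5.8 -1;-5 25 8 -0.07 -2.8 5.8 -1;-5 30 3 -0.07 -2.8 5.8 -1;-3 32 0 -0.07 -2.8 5.8 -1;0 32 0 -0.07 -2.8 5.8 -1;0 32 0 -0.07 -2.8 5.8 -1;2 30 0 -0.07 -2.8 5.8 -1;3 30 0 -0.07 -2.8 5.8 -1;3 25 0 -0.07 -2.8 5.8 -1;3 20 0 -0.07 -2.8 5.8 -1")

```text
time: 9.63
eef_pos: [0.4654, 0.1443, 0.2798]
tcp_rot: [0.402, 0.888, 0.181, 0.132]
contact_force: [0.5, 0.1, -3.6]
opening: 0.142
```

Run:
```python
from tgt import *
s=get_state();plan(s,S+.14*F[:,2],tool(113.6));print(s["qpos"].round(2),(S+.14*F[:,2]).round(3))
```

```text
dpos [ 62.9  59.4 -60.7] rv [  0.3  -11.09  21.32] n 24.0
[-0.03 -0.44  2.22  0.28  0.99 -0.86] [0.528 0.204 0.219]
```

Emit:
jog_arm(targets="7 8 2 0.07 -2.8 5.4 -1;8 8 2 0.07 -2.8 5.4 -1;8 8 2 0.07 -2.8 5.4 -1;8 6 -5 0.07 -2.8 5.4 -1;8 6 -15 0 0 0 -1;8 7 -18 0 0 0 -1;7 6 -16 0 0 0 -1;0 0 0 0 0 0 -1;0 0 0 0 0 0 -1")

```text
time: 10.38
eef_pos: [0.5165, 0.1971, 0.2125]
tcp_rot: [0.196, 0.937, 0.238, 0.167]
contact_force: [0.1, 0.8, -2.2]
opening: 0.142
```

Run:
```python
from tgt import *
s=get_state();plan(s,S+.13*F[:,2],tool(113.6));print(s["time"],s["qpos"].round(2),(S+.13*F[:,2]).round(3))
p=read_camera("wrist");p["name"]="wrist";pickle.dump((s,p),open("j.pkl","wb"))
cv2.imwrite("pics/j.png",p["pixels"])
hsv=cv2.cvtColor(p["pixels"],cv2.COLOR_BGR2HSV)
m=cv2.inRange(hsv,(10,130,140),(30,255,255))
n,l,st,c=cv2.connectedComponentsWithStats(m)
for i in range(1,n):
    if st[i,4]>40: print(c[i].round(1),st[i])
```

```text
dpos [16.2 10.4 -1.6] rv [ 0.75 -1.11 -2.16] n 2.5
10.3833 [ 0.   -0.22  2.22  0.57  0.78 -1.49] [0.533 0.207 0.211]
[369.7 178.5] [363 171  14  15 129]
[303.8 180.9] [300 175   7  14  44]
[405.  234.8] [398 228  13  13 104]
[271.5 242.6] [265 236  14  13 125]
[374.6 289.4] [371 284   8  12  69]
[  8.  466.1] [  0 452  15  27 126]
```

View pics/j.png

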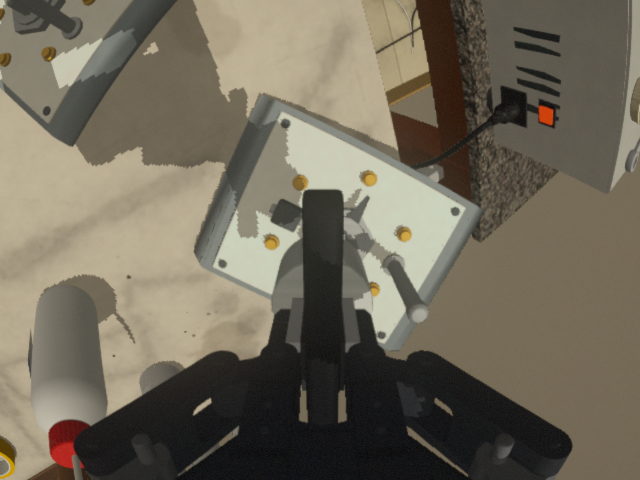

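Emit:
jog_arm(targets="6 4 -1 0.4 -0.6 -1.1 -1;6 4 -1 0.4 -0.6 -1.1 -1;5 3 0 0 0 0 -1;0 0 0 0 0 0 -1;0 0 0 0 0 0 -1")

```text
time: 10.85
eef_pos: [0.5342, 0.207, 0.2124]
tcp_rot: [0.213, 0.929, 0.243, 0.181]
contact_force: [0.4, -0.2, -4.0]
opening: 0.143
```

```bash
cat > look.py <<'E'
from tgt import *
import sys
s=get_state();o=S+.13*F[:,2];plan(s,o,tool(113.6));Rt=R.from_quat(s["tcp_rot"]).as_matrix()
e=F.T@(s["eef_pos"]-S);print(s["time"],"TCP in F (upslope,left,out)",(e*1000).round(1),"cf",s["contact_force"].round(1),"open",s["opening"].round(3))
p=read_camera("wrist");p["name"]="wrist";pickle.dump((s,p),open(sys.argv[1]+".pkl","wb"))
cv2.imwrite(f"pics/{sys.argv[1]}.png",p["pixels"])
hsv=cv2.cvtColor(p["pixels"],cv2.COLOR_BGR2HSV)
m=cv2.inRange(hsv,(10,130,140),(30,255,255))
n,l,st,c=cv2.connectedComponentsWithStats(m)
for i in range(1,n):
    if st[i,4]>20 and c[i][0]>200 and c[i][0]<470 and c[i][1]<330: print(c[i].round(1),st[i])
E
python3 look.py k
python3 - <<'E'
import cv2
a=cv2.imread("pics/k.png");cv2.imwrite("pics/k1.png",cv2.resize(a[150:350,220:460],None,fx=3.3,fy=3,interpolation=2))
E
```

```text
dpos [-1.5  0.5 -1.5] rv [0.01 0.13 0.09] n 0.2Traceback (most recent call last):
  File "look.py", line 4, in <module>
    e=F.T@(s["eef_pos"]-S);print(s["time"],"TCP in F (upslope,left,out)",(e*1000).round(1),"cf",s["contact_force"].round(1),"open",s["opening"].round(3))
                                                                                                                                   ^^^^^^^^^^^^^^^^^^
AttributeError: 'float' object has no attribute 'round'
[ WARN:0@0.011] global loadsave.cpp:275 findDecoder imread_('pics/k.png'): can't open/read file: check file path/integrity
Traceback (most recent call last):
TypeError: 'NoneType' object is not subscriptable
```

```bash
sed -i 's/s\["opening"\].round(3)/round(float(s["opening"]),3)/' look.py
python3 look.py k
python3 - <<'E'
import cv2
a=cv2.imread("pics/k.png");cv2.imwrite("pics/k1.png",cv2.resize(a[150:350,220:460],None,fx=3.3,fy=3,interpolation=2))
E
```

```text
dpos [-1.5  0.5 -1.5] rv [0.01 0.13 0.09] n 0.2
10.85 TCP in F (upslope,left,out) [  1.5  -1.4 130.8] cf [ 0.4 -0.2 -4. ] open 0.143
[393.3  81.2] [376  71  37  21  50]
[350.8 159.7] [343 152  15  15 152]
[390.8 218.1] [383 211  14  14 124]
```

View pics/k1.png

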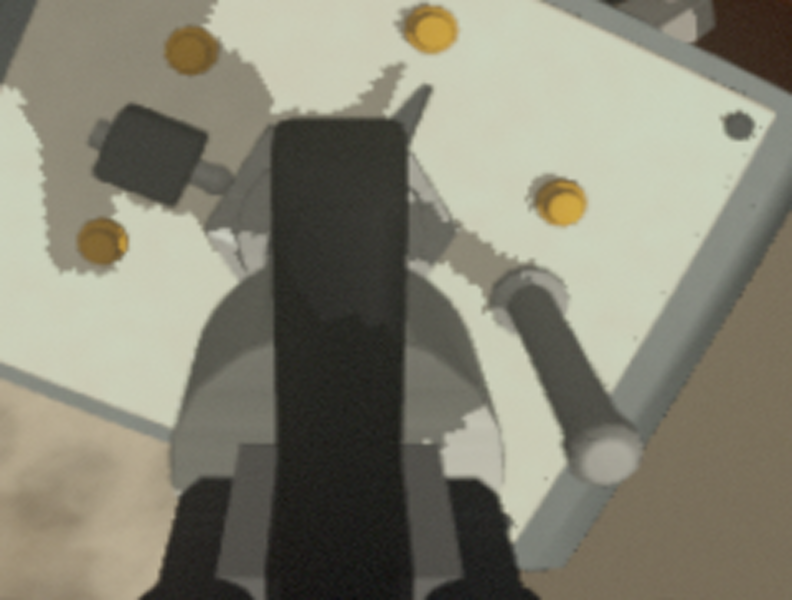

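```bash
cat > refit.py <<'E'
from tgt import *
import sys
s,k=pickle.load(open("k.pkl","rb"))
O=np.array([[350.8,159.6],[390.6,217.8],[251.2,230.9],[277.9,167.]])
idx=np.array([0,1,4,5]);P=np.array([403.6,301.7])
def rs(v,full=False):
    S2=v[:3];F2=R.from_rotvec(v[3:]).as_matrix()@F;a=ph-idx*np.pi/3
    X=S2+np.stack([.056*np.cos(a),.056*np.sin(a),h+0*a],1)@F2.T
    return np.concatenate([(proj(k,X)-O).ravel()/.7,(proj(k,S2+F2@[.054*np.cos(pa),.054*np.sin(pa),.082])[0]-P),v[3:]/.005])
print(rs(np.r_[S,0,0,0]).round(1))
o=least_squares(rs,np.r_[S,0,0,0],x_scale=.01);print("S",S.round(4),"S2",o.x[:3].round(4),"rot",np.degrees(o.x[3:]).round(2),"d in F mm",(F.T@(o.x[:3]-S)*1000).round(1));print(rs(o.x).round(1))
Rt=R.from_quat(s["tcp_rot"]).as_matrix()
for nm,SS in (("S",S),("S2",o.x[:3])):
    e=Rt.T@(SS-s["eef_pos"]);print(nm,"seat in tool frame mm",(e*1000).round(1))
print("stem x angle check: bar vs tool x",np.degrees(np.arccos(min(1,tool(113.6)[:,0]@Rt[:,0]))).round(2))
E
python3 refit.py
python3 - <<'E'
# key-in-tool from picture i and k
import sys;sys.path.insert(0,".")
from h import *;import pickle
s,p=pickle.load(open("k.pkl","rb"));Rt=R.from_quat(s["tcp_rot"]).as_matrix();O=s["eef_pos"]
g=p["pixels"].astype(int).sum(2)
for r in (195,200,205,210,215,220,225,230): # bar edges
    row=g[r,280:370];d=np.diff(row);print(r,280+np.argmin(d[:40])+1,280+40+np.argmax(d[40:])+1,end=" | ")
for c in (312,322,334):
    col=g[170:215,c];print(c,170+np.argmin(np.diff(col))+1)
E
```

```text
[ 0.9  0.2  1.   0.4 -0.3  0.4 -0.2 -0.   0.8 -0.7  0.   0.   0. ]
S [0.5895 0.2562 0.1045] S2 [0.5899 0.2563 0.1037] rot [0.09 0.09 0.05] d in F mm [-0.1 -0.2 -0.9]
[ 0.4  0.3  0.4  0.3 -0.4  0.1 -0.4  0.  -0.  -0.8  0.3  0.3  0.2]
S seat in tool frame mm [  2.2  -0.9 130.8]
S2 seat in tool frame mm [  2.1  -1.2 131.6]
stem x angle check: bar vs tool x 0.15
195 303 345 | 200 302 344 | 205 302 344 | 210 302 344 | 215 302 344 | 220 302 356 | 225 281 360 | 230 301 366 | 312 188
322 187
334 176
```

```bash
cat > ov.py <<'E'
from h import *;import pickle,sys
s,p=pickle.load(open(sys.argv[1]+".pkl","rb"));Rt=R.from_quat(s["tcp_rot"]).as_matrix();O=s["eef_pos"]
def draw(dx,dy,b,out,pit=0):
    k=6;x0,y0=265,180
    im=cv2.resize(p["pixels"][y0:y0+100,x0:x0+115],None,fx=k,fy=k,interpolation=2)
    im=np.clip(im.astype(int)*1.6,0,255).astype(np.uint8)
    Q=R.from_euler("y",pit,degrees=True).as_matrix()
    def L(pts,col):
        pts=np.array(pts,float);X=(pts-[0,0,.064])@Q.T+[0,0,.064]
        X=np.stack([dx+X[:,0],dy+X[:,1],b-X[:,2]],1)@Rt.T+O
        u=(proj(p,X)-[x0,y0]+.5)*k;cv2.polylines(im,[u.astype(int)],False,col,1)
    t=np.linspace(0,2*np.pi,80)
    for z,c in ((0,(0,0,255)),(.039,(0,255,0))): L(np.stack([.024*np.cos(t),.024*np.sin(t),z+0*t],1),c)
    for z in (.056,.072): L([[-.06,.007,z],[.06,.007,z],[.06,-.007,z],[-.06,-.007,z]],(255,255,0))
    cv2.imwrite(out,im)
if __name__=="__main__": draw(*[float(v) for v in sys.argv[2:5]],sys.argv[5],float(sys.argv[6]) if len(sys.argv)>6 else 0)
E
python3 ov.py k -0.001 0.0004 0.050 pics/k2.png
```

```text
(no output)
```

View pics/k2.png

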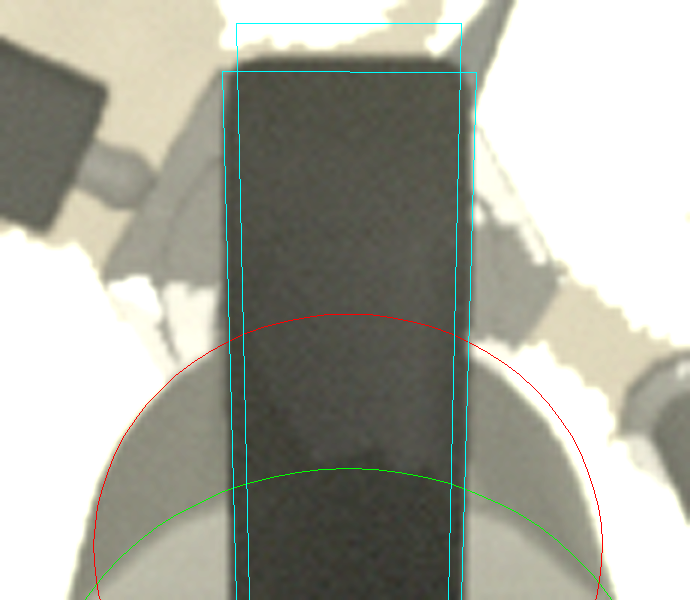

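```bash
python3 ov.py k 0 0.0004 0.050 pics/k3.png 2;python3 ov.py k 0 0.0004 0.050 pics/k4.png -2; python3 -c "
import cv2,numpy as np
cv2.imwrite('pics/k5.png',cv2.resize(np.hstack([cv2.imread('pics/k3.png'),cv2.imread('pics/k4.png')]),None,fx=.57,fy=.57,interpolation=3))"
```

```text
(no output)
```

View pics/k5.png

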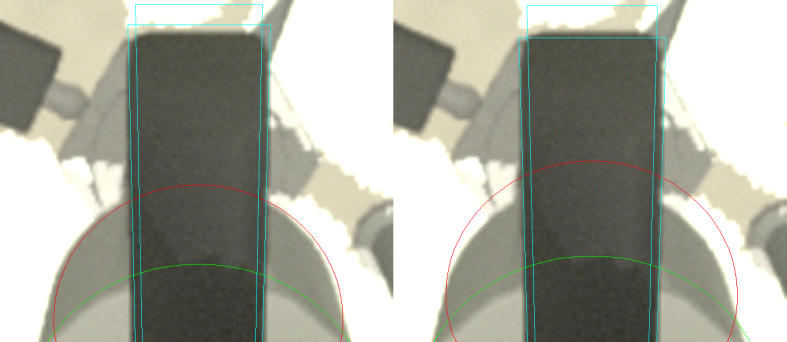

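```bash
cat > go.py <<'E'
# go.py out_mm offx offy [ang]: TCP target: seat + out*z, shifted by offx along tool x, offy along tool y (mm)
from tgt import *
import sys
out,ox,oy=[float(v)/1000 for v in sys.argv[1:4]];ang=float(sys.argv[4]) if len(sys.argv)>4 else 113.6
s=get_state();T=tool(ang);tg=S+F[:,2]*out+T@[ox,oy,0]
plan(s,tg,T);c=T.T@(s["eef_pos"]-S)*1000
print("t",round(float(s["time"]),2),"now tool-x,y,out",c[0].round(1),c[1].round(1),(-c[2]).round(1),"force tool",(T.T@s["contact_force"]).round(1),"torq",(T.T@s["wrist_torque"]).round(2),"open",round(float(s["opening"]),3),"q5",s["qpos"][5].round(2))
print("axes x",T[:,0].round(3),"y",T[:,1].round(3),"z",T[:,2].round(3))
E
python3 go.py 88 1.8 -0.25
```

```text
dpos [ 15.   17.  -36.7] rv [0.   0.17 0.1 ] n 0.2
t 10.9 now tool-x,y,out -2.1 1.1 131.0 force tool [ 0.5 -1.9  2.7] torq [ 0.57  0.23 -0.  ] open 0.142 q5 -1.45
axes x [-0.846  0.482 -0.23 ] y [0.307 0.792 0.527] z [ 0.436  0.375 -0.818]
```

Emit:
jog_arm(targets="4 4 -9 0 0 0 -1;5 6 -12 0 0 0 -1;4 5 -10 0 0.1 0 -1;2 2 -5 0 0.1 0.1 -1;0 0 0 0 0 0 -1;0 0 0 0 0 0 -1")

```text
time: 11.4
eef_pos: [0.5512, 0.2243, 0.1761]
tcp_rot: [0.212, 0.929, 0.243, 0.181]
contact_force: [-0.2, -0.2, -3.6]
opening: 0.141
```

```bash
python3 go.py 88 1.8 -0.25; python3 look.py l;python3 - <<'E'
import cv2
a=cv2.imread("pics/l.png");cv2.imwrite("pics/l1.png",cv2.resize(a[150:350,220:460],None,fx=3.3,fy=3,interpolation=2))
E
```

```text
dpos [-1.8 -0.4 -0.1] rv [0.04 0.17 0.02] n 0.2
t 11.4 now tool-x,y,out 0.5 0.7 87.2 force tool [ 1.  -2.1  2.8] torq [ 0.6   0.23 -0.  ] open 0.141 q5 -1.49
axes x [-0.846  0.482 -0.23 ] y [0.307 0.792 0.527] z [ 0.436  0.375 -0.818]
 dpos [-18.5 -16.8  34.8] rv [0.04 0.17 0.02] n 0.2
11.4 TCP in F (upslope,left,out) [ 0.4  0.7 87.2] cf [-0.2 -0.2 -3.6] open 0.141
[395.9  80.7] [382  72  31  18  41]
[356.6 170.4] [348 161  17  18 215]
[402.3 237.9] [393 229  17  17 156]
[241.5 245.8] [237 244   9   5  25]
[238.6 254. ] [232 249  14  11 121]
```

View pics/l1.png

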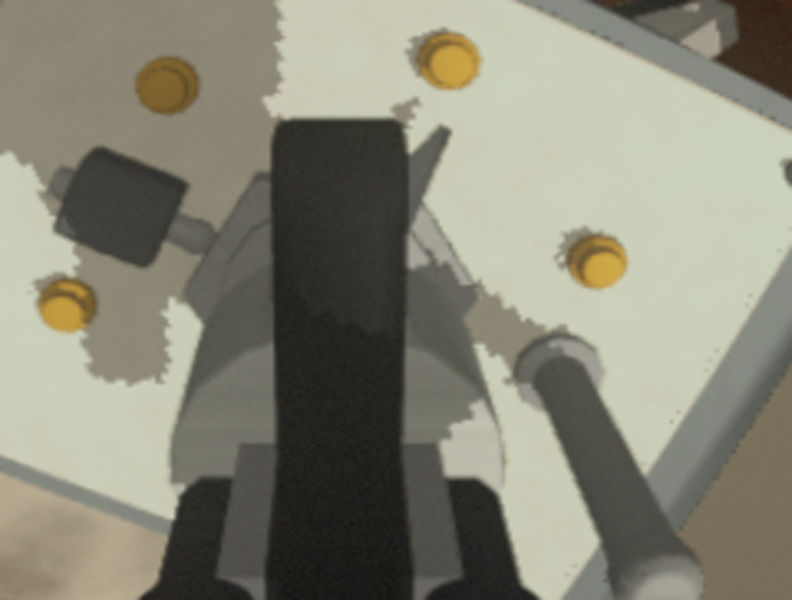

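```bash
sed -e 's/k.pkl/l.pkl/' -e 's/^O=.*/O=np.array([[356.4,170.5],[402,237.7],[240.3,251.5],[270.9,178.5]])/' -e 's/,(proj(k,S2+F2@\[.054.*\])\[0\]-P)//' refit.py > refit2.py; python3 refit2.py
```

```text
[ 0.9 -0.   1.   0.6 -0.2  1.9 -0.6  0.5  0.   0.   0. ]
S [0.5895 0.2562 0.1045] S2 [0.5904 0.2568 0.1028] rot [ 0.08  0.02 -0.08] d in F mm [-0.1 -0.2 -2. ]
[ 0.3 -0.2 -0.3 -0.2  0.3  0.4 -0.2 -0.   0.3  0.1 -0.3]
S seat in tool frame mm [-0.2 -0.7 87.2]
S2 seat in tool frame mm [-0.4 -0.9 89.2]
stem x angle check: bar vs tool x 0.17
```

Emit:
jog_arm(targets="-1.4 -0.2 -0.8 0 0.2 0 -1;1 1 -2 0 0 0 -1;0 0 0 0 0 0 -1")

```text
time: 11.7
eef_pos: [0.5511, 0.2247, 0.1745]
tcp_rot: [0.212, 0.929, 0.243, 0.18]
contact_force: [0.1, 0.9, -3.8]
opening: 0.143
```

```bash
python3 go.py 80 1.8 -0.25
```

```text
dpos [ 1.8  2.2 -5.1] rv [0.03 0.08 0.05] n 0.1
t 11.7 now tool-x,y,out 1.1 0.1 85.8 force tool [ 1.3 -1.3  3.5] torq [ 0.66  0.23 -0.01] open 0.143 q5 -1.49
axes x [-0.846  0.482 -0.23 ] y [0.307 0.792 0.527] z [ 0.436  0.375 -0.818]
```

Descending along the axis in small steps while watching the force.

Emit:
jog_arm(targets="1 1.5 -3 0 0 0 -1;1.5 1.5 -3 0 0 0 -1;1.5 1.5 -3 0 0 0 -1;0 0 0 0 0 0 -1")

```text
time: 12.03
eef_pos: [0.5558, 0.2294, 0.1659]
tcp_rot: [0.212, 0.929, 0.243, 0.181]
contact_force: [0.5, 0.7, -3.0]
opening: 0.145
```

```bash
python3 go.py 76 1.8 -0.25
```

```text
dpos [-1.1 -1.   0.2] rv [0.03 0.19 0.06] n 0.2
t 12.03 now tool-x,y,out 1.4 0.7 75.0 force tool [ 0.6 -0.9  2.9] torq [ 0.56  0.25 -0.07] open 0.145 q5 -1.5
axes x [-0.846  0.482 -0.23 ] y [0.307 0.792 0.527] z [ 0.436  0.375 -0.818]
```

Emit:
jog_arm(targets="0.8 0.8 -2.5 0 0.1 0 -1;1.2 1 -2.5 0 0 0 -1;0 0 0 0 0 0 -1")

```text
time: 12.28
eef_pos: [0.5581, 0.2315, 0.1601]
tcp_rot: [0.212, 0.929, 0.243, 0.18]
contact_force: [0.7, 0.2, -3.2]
opening: 0.146
```

```bash
python3 go.py 70 1.8 -0.25
```

```text
dpos [-0.8 -0.8  1.1] rv [0.03 0.08 0.06] n 0.1
t 12.28 now tool-x,y,out 1.8 0.1 68.4 force tool [ 0.2 -1.3  3. ] torq [ 0.59  0.28 -0.03] open 0.146 q5 -1.5
axes x [-0.846  0.482 -0.23 ] y [0.307 0.792 0.527] z [ 0.436  0.375 -0.818]
```

Emit:
jog_arm(targets="1.5 1.3 -3 0 0.1 0 -1;1.7 1.5 -3.3 0 0 0 -1;1.7 1.5 -3.3 0 0 0 -1;0 0 0 0 0 0 -1")

```text
time: 12.62
eef_pos: [0.5638, 0.2362, 0.1496]
tcp_rot: [0.213, 0.929, 0.242, 0.179]
contact_force: [-0.2, -0.4, -3.7]
opening: 0.145
```

```bash
python3 go.py 56 1.8 -0.25
```

```text
dpos [-0.3 -0.3  0.2] rv [ 0.03 -0.01  0.07] n 0.1
t 12.62 now tool-x,y,out 1.7 -0.0 55.6 force tool [ 0.8 -2.3  2.8] torq [ 0.58  0.34 -0.11] open 0.145 q5 -1.52
axes x [-0.846  0.482 -0.23 ] y [0.307 0.792 0.527] z [ 0.436  0.375 -0.818]
```

Emit:
jog_arm(targets="1.4 1.2 -2.6 0 0 0 -1;1.4 1.2 -2.6 0 0 0 -1;1 0.9 -2 0 0 0 -1;1 0.9 -2 0 0 0 -1;0 0 0 0 0 0 -1")

```text
time: 13.03
eef_pos: [0.5667, 0.2383, 0.1463]
tcp_rot: [0.205, 0.932, 0.241, 0.178]
contact_force: [0.3, -0.9, -5.4]
opening: 0.148
```

```bash
python3 go.py 45.5 1.8 -0.25
```

```text
dpos [ 1.3  1.6 -5.1] rv [ 0.39 -0.08 -0.79] n 0.9
t 13.03 now tool-x,y,out 1.0 0.8 50.8 force tool [ 0.5 -3.5  4.2] torq [0.78 0.24 0.05] open 0.148 q5 -1.53
axes x [-0.846  0.482 -0.23 ] y [0.307 0.792 0.527] z [ 0.436  0.375 -0.818]
```

Emit:
jog_arm(targets="1 0.6 -2.8 0.2 0 -0.4 -1;0.5 0.5 -2.2 0.2 0 -0.4 -1;0 0 0 0 0 0 -1")

```text
time: 13.28
eef_pos: [0.567, 0.2383, 0.1461]
tcp_rot: [0.209, 0.931, 0.243, 0.178]
contact_force: [-0.3, -1.0, -5.8]
opening: 0.146
```

```bash
python3 go.py 45.5 1.8 -0.25; python3 look.py m;python3 - <<'E'
import cv2
a=cv2.imread("pics/m.png");cv2.imwrite("pics/m1.png",cv2.resize(a[150:350,220:460],None,fx=3.3,fy=3,interpolation=2))
E
```

```text
dpos [ 1.   1.6 -4.9] rv [ 0.07 -0.06 -0.44] n 0.5
t 13.28 now tool-x,y,out 0.8 0.8 50.6 force tool [ 1.1 -3.9  4.2] torq [0.98 0.27 0.02] open 0.146 q5 -1.53
axes x [-0.846  0.482 -0.23 ] y [0.307 0.792 0.527] z [ 0.436  0.375 -0.818]
 dpos [-34.2 -30.8  64.8] rv [ 0.07 -0.06 -0.44] n 0.5
13.2833 TCP in F (upslope,left,out) [ 0.4  1.  50.6] cf [-0.3 -1.  -5.8] open 0.146
[413.8  74.3] [403  68  24  13  28]
[362.9 181.2] [352 170  21  22 294]
[414.4 259. ] [404 249  19  19 193]
[228.1 274.6] [219 265  19  18 215]
```

View pics/m1.png

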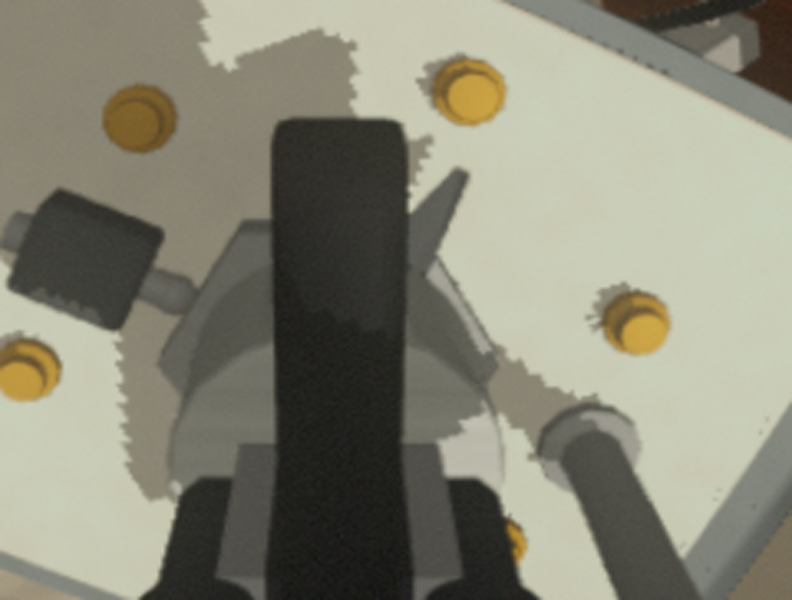

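```bash
sed -e 's/k.pkl/m.pkl/' -e 's/^O=.*/O=np.array([[362.4,181.2],[414.0,258.6],[227.5,274.0],[261.8,190.2]])/' -e 's/,(proj(k,S2+F2@\[.054.*\])\[0\]-P)//' refit.py > refit3.py; python3 refit3.py
```

```text
[ 1.5 -0.3  1.3  0.7  0.4  1.   0.3  0.1  0.   0.   0. ]
S [0.5895 0.2562 0.1045] S2 [0.5901 0.2563 0.1033] rot [ 0.02  0.01 -0.02] d in F mm [-0.3 -0.3 -1.3]
[ 0.2 -0.3 -0.3  0.2  0.2  0.2 -0.1 -0.1  0.1  0.  -0.1]
S seat in tool frame mm [-1.  -0.8 50.6]
S2 seat in tool frame mm [-1.2 -1.2 51.8]
stem x angle check: bar vs tool x 0.45
```

Emit:
jog_arm(targets="0 0 0 0 0 -0.4 -1;2 1.5 -4 0 0 0 -1")

```text
time: 13.5
eef_pos: [0.5685, 0.2394, 0.1455]
tcp_rot: [0.21, 0.93, 0.242, 0.178]
contact_force: [-70.5, -49.7, 71.6]
opening: 0.143
```

```bash
python3 go.py 45.5 1.8 -0.25
```

```text
dpos [-0.5  0.5 -4.3] rv [ 0.11 -0.05 -0.33] n 0.4
t 13.5 now tool-x,y,out 0.1 1.8 49.0 force tool [  19.2  -23.3 -107.9] torq [4.66 3.39 0.  ] open 0.143 q5 -1.52
axes x [-0.846  0.482 -0.23 ] y [0.307 0.792 0.527] z [ 0.436  0.375 -0.818]
```

Emit:
jog_arm(targets="0 0 0 0 0 0 -1;0 0 0 0 0 0 -1")

```text
time: 13.67
eef_pos: [0.5669, 0.2381, 0.1461]
tcp_rot: [0.207, 0.931, 0.241, 0.177]
contact_force: [-0.2, -1.0, -3.9]
opening: 0.149
```

```bash
python3 go.py 45.5 1.8 -0.25; python3 look.py n;python3 - <<'E'
import cv2,numpy as np,sys
sys.path.insert(0,".")
from plant import *
a=cv2.imread("pics/n.png");b=cv2.resize(a[180:300,250:400],None,fx=5,fy=5,interpolation=2)
cv2.imwrite("pics/n1.png",np.clip(b.astype(int)*1.5,0,255).astype(np.uint8))
p=read_camera("side");cv2.imwrite("pics/n2.png",cv2.resize(p["pixels"][170:290,240:360],None,fx=5,fy=5,interpolation=2))
E
```

```text
dpos [ 1.1  1.8 -4.9] rv [ 0.32 -0.17 -0.58] n 0.7
t 13.67 now tool-x,y,out 0.8 0.6 50.7 force tool [ 0.6 -2.9  2.8] torq [0.59 0.19 0.07] open 0.149 q5 -1.52
axes x [-0.846  0.482 -0.23 ] y [0.307 0.792 0.527] z [ 0.436  0.375 -0.818]
 dpos [-34.2 -30.6  64.8] rv [ 0.32 -0.17 -0.58] n 0.7
13.6667 TCP in F (upslope,left,out) [ 0.2  0.9 50.7] cf [-0.2 -1.  -3.9] open 0.149
[401.2  82.6] [391  77  22  12  28]
[364.  181.4] [353 170  21  22 289]
[415.  259.3] [404 249  19  19 198]
[228.8 274.2] [220 264  18  19 210]
```

View pics/n1.png

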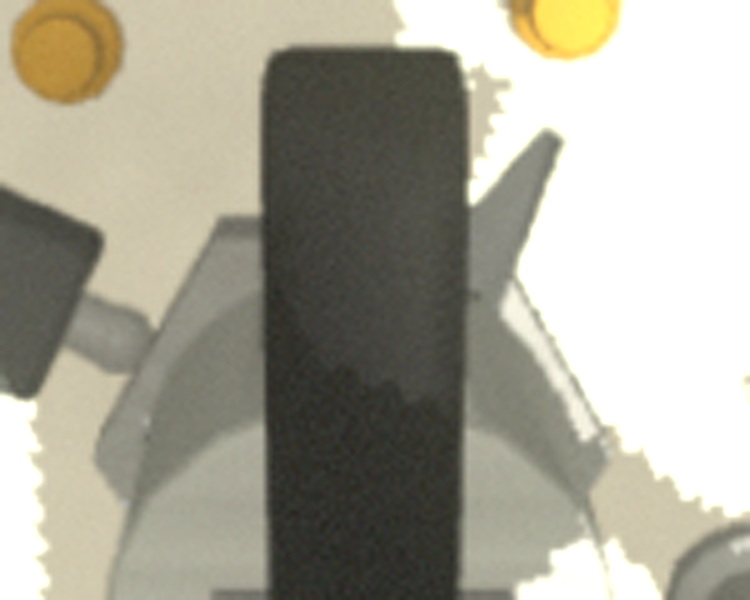

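View pics/n2.png

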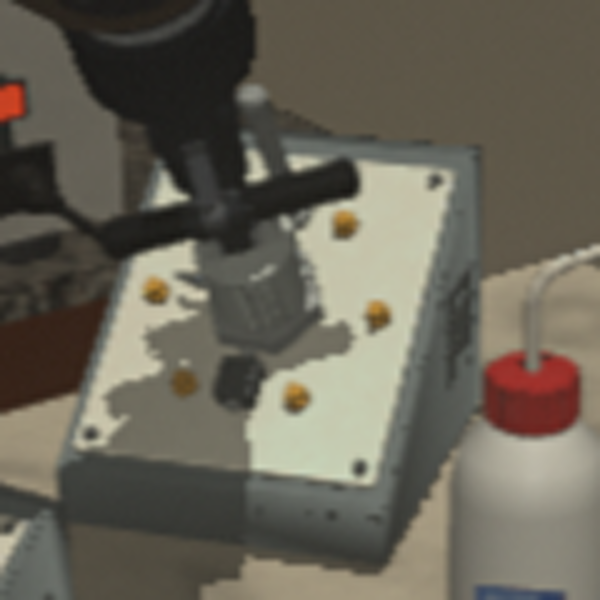

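Run:
```python
from tgt import *
P={}
for n in ("side","top"):
    P[n]=read_camera(n);P[n]["name"]=n
    print(n,[(np.round(d["uv"],1),round(d["p"],2)) for d in mark_of("key_bar",P[n])],[(np.round(d["uv"],1),round(d["p"],2)) for d in mark_of("key_mid",P[n])])
T=tool(113.6)
for o in (.064,.069,.074,.079):
    c=S+F[:,2]*o;print(o,[proj(P[n],np.stack([c,c+T[:,0]*.06,c-T[:,0]*.06])).round(1).tolist() for n in P])
print([proj(P["side"],S+F[:,2]*(o-.064)).round(1) for o in (.064,.074)])
# unions check of side
a=ph-np.arange(6)*np.pi/3;X=S+np.stack([.056*np.cos(a),.056*np.sin(a),h+0*a],1)@F.T;print(proj(P["side"],X).round(1))
cv2.imwrite("pics/o.png",cv2.resize(P["side"]["pixels"][190:260,250:320],None,fx=8.5,fy=8.5,interpolation=2))
```

```text
side [(array([286.5, 211.8]), 0.81), (array([345.7, 341.8]), 0.57)] [(array([285.9, 215.4]), 0.76), (array([347.7, 357.6]), 0.74)]
top [(array([391.1, 273.4]), 0.91), (array([237.6, 228.6]), 0.7)] [(array([233.2, 224.9]), 0.88), (array([391.4, 274.8]), 0.57)]
0.064 [[[286.2, 212.1], [260.5, 218.9], [311.9, 205.4]], [[236.6, 228.8], [225.2, 251.0], [248.3, 206.2]]]
0.069 [[[285.7, 210.9], [259.9, 217.7], [311.6, 204.1]], [[237.1, 229.6], [225.7, 251.9], [248.8, 206.9]]]
0.074 [[[285.2, 209.6], [259.3, 216.4], [311.2, 202.8]], [[237.7, 230.4], [226.1, 252.8], [249.4, 207.7]]]
0.079 [[[284.7, 208.4], [258.7, 215.2], [310.8, 201.5]], [[238.2, 231.3], [226.6, 253.7], [250.0, 208.4]]]
[array([[292. , 227.3]]), array([[291.1, 225. ]])]
[[270.6 226.3]
 [286.6 210.9]
 [308.6 213.1]
 [315.2 231.3]
 [298.9 247.7]
 [276.2 244.9]]
```

View pics/o.png

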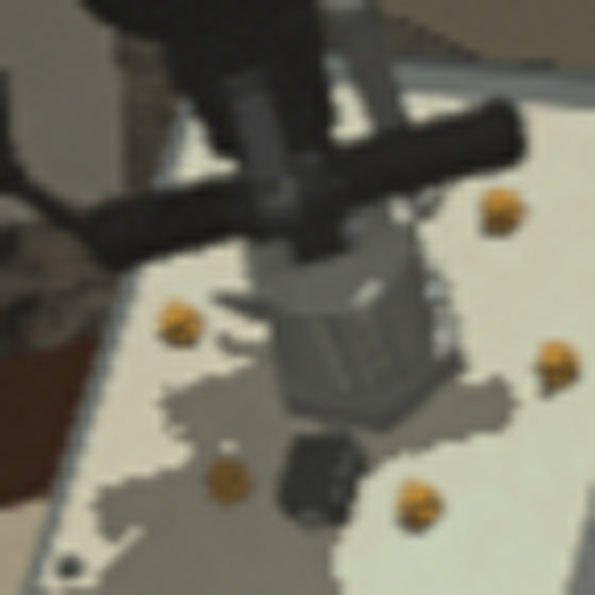

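Emit:
jog_arm(targets="-0.8 0.2 -0.6 0.3 -0.1 -0.6 -1;0.9 0.7 -1.6 0 0 0 -1")

```text
time: 14.23
eef_pos: [0.5675, 0.2392, 0.1454]
tcp_rot: [0.211, 0.93, 0.242, 0.179]
contact_force: [-36.7, -26.0, 32.6]
opening: 0.145
```

```bash
python3 go.py 45.5 1.8 -0.25
```

```text
dpos [ 0.5  0.7 -4.2] rv [ 0.08 -0.05 -0.19] n 0.2
t 14.23 now tool-x,y,out 0.9 1.3 49.4 force tool [ 11.  -14.7 -52.5] torq [2.96 1.83 0.07] open 0.145 q5 -1.52
axes x [-0.846  0.482 -0.23 ] y [0.307 0.792 0.527] z [ 0.436  0.375 -0.818]
```

Emit:
jog_arm(targets="0 0 0 0 0 0 -1;0.5 1 -0.6 0 0 0 -1;0.9 0.7 -1.6 0 0 0 -1")

```text
time: 14.48
eef_pos: [0.5677, 0.239, 0.1456]
tcp_rot: [0.207, 0.932, 0.24, 0.178]
contact_force: [-33.2, -23.4, 27.7]
opening: 0.143
```

```bash
python3 go.py 45.5 1.8 -0.25
```

```text
dpos [ 0.3  0.8 -4.4] rv [ 0.4  -0.12 -0.64] n 0.8
t 14.48 now tool-x,y,out 0.7 1.3 49.6 force tool [ 10.5 -14.1 -46. ] torq [2.73 1.66 0.05] open 0.143 q5 -1.52
axes x [-0.846  0.482 -0.23 ] y [0.307 0.792 0.527] z [ 0.436  0.375 -0.818]
```

Emit:
jog_arm(targets="0 0 0 0 0 0 -1;0 0 0 1.2 1.0 -2.2 -1;0 0 0 2.2 1.9 -4.1 -1;0 0 0 2.2 1.9 -4.1 -1;0 0 0 2.2 1.9 -4.1 -1;0 0 0 2.2 1.9 -4.1 -1;0 0 0 2.2 1.9 -4.1 -1;0 0 0 0 0 0 -1")

```text
time: 15.15
eef_pos: [0.5675, 0.2379, 0.1458]
tcp_rot: [0.429, 0.853, 0.276, 0.111]
contact_force: [-5.4, -4.9, 1.4]
opening: 0.143
```

```bash
python3 go.py 50.7 0.9 0.7 59; python3 look.py p
```

```text
dpos [0.3 0.2 0.8] rv [ 11.58   9.46 -22.25] n 26.8
t 15.15 now tool-x,y,out 0.5 0.1 50.2 force tool [-2.9 -4.3 -5.4] torq [ 1.03 -0.82  0.04] open 0.143 q5 -1.03
axes x [-0.239  0.925  0.296] y [0.867 0.066 0.493] z [ 0.436  0.375 -0.818]
 dpos [-34.7 -30.4  65. ] rv [-11.96 -11.06  22.54] n 27.8
15.15 TCP in F (upslope,left,out) [ 0.3  0.4 50.2] cf [-5.4 -4.9  1.4] open 0.143
[316.4 171.8] [306 161  21  22 327]
[404.9 217. ] [396 207  18  20 239]
[237.  218.2] [231 216  12   7  41]
[403.5 305.5] [396 296  15  19 177]
[245.2 305.2] [241 304   9   4  25]
[245.5 315.2] [239 310  14  11 120]
```

View pics/p.png

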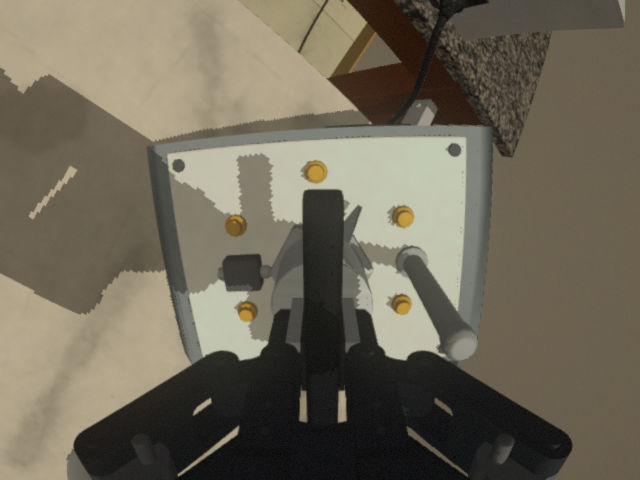

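The pointer at (357,208) has turned with the key and now lies between the unions at (316,172) and (405,217). I continue the turn.

Emit:
jog_arm(targets="0 0 0 2.2 1.8 -4.1 -1;0 0 0 2.2 1.8 -4.1 -1;0 0 0 2.2 1.8 -4.1 -1;0 0 0 2.2 1.8 -4.1 -1;0 0 0 2.2 1.8 -4.1 -1;0 0 0 1 0.8 -1.8 -1;0 0 0 0 0 0 -1")

```text
time: 15.78
eef_pos: [0.5679, 0.2377, 0.1459]
tcp_rot: [0.622, 0.723, 0.298, 0.041]
contact_force: [-6.3, -3.9, 1.9]
opening: 0.146
```

```bash
python3 go.py 50.7 0.9 0.7 59; python3 look.py r
```

```text
dpos [-0.1  0.4  0.7] rv [-0.73 -0.72  0.72] n 1.3
t 15.78 now tool-x,y,out 0.3 0.5 50.2 force tool [-1.5 -4.8 -5.7] torq [ 1.08 -0.69 -0.01] open 0.146 q5 -0.56
axes x [-0.239  0.925  0.296] y [0.867 0.066 0.493] z [ 0.436  0.375 -0.818]
 dpos [-35.1 -30.2  64.9] rv [-24.39 -21.31  45.42] n 55.8
15.7833 TCP in F (upslope,left,out) [ 0.5  0.  50.2] cf [-6.3 -3.9  1.9] open 0.146
[371.2 184.1] [361 174  20  21 277]
[270.5 182.7] [260 176  21  17 190]
[230.1 262.9] [219 259  19  11  81]
[415.  269.5] [410 263  12  12  89]
[226.5 269.3] [220 265  14   9 100]
```

View pics/r.png

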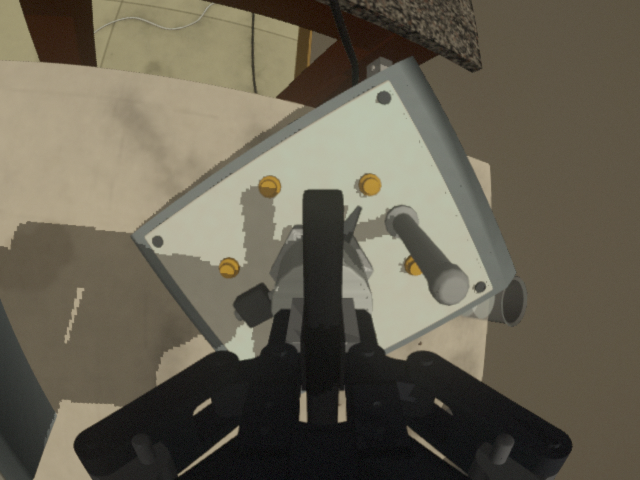

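Emit:
jog_arm(targets="0.4 0.4 -0.9 0 0 0 -1;0 0 0 0 0 0 -1;0 0 0 0 0 0 -0.4;0 0 0 0 0 0 -0.4;0 0 0 0 0 0 -0.4;0 0 0 0 0 0 -0.4")

```text
time: 16.33
eef_pos: [0.5711, 0.2391, 0.149]
tcp_rot: [0.62, 0.723, 0.301, 0.043]
contact_force: [-2.9, -2.3, -1.2]
opening: 0.301
```

```bash
python3 go.py 50.7 0.9 0.7 59; python3 look.py u
```

```text
dpos [-3.3 -0.9 -2.4] rv [-0.77 -0.38  0.61] n 1.1
t 16.33 now tool-x,y,out 1.7 4.9 50.9 force tool [-1.8 -3.2 -1.1] torq [ 0.68 -0.3  -0.05] open 0.301 q5 -0.56
axes x [-0.239  0.925  0.296] y [0.867 0.066 0.493] z [ 0.436  0.375 -0.818]
 dpos [-38.3 -31.6  61.8] rv [-24.53 -21.03  45.22] n 55.6
16.3333 TCP in F (upslope,left,out) [ 5.  -1.1 50.9] cf [-2.9 -2.3 -1.2] open 0.301
[362.7 186.8] [352 177  21  21 284]
[262.7 185.9] [252 179  21  20 201]
[222.5 263.9] [213 261  18   8  66]
[219.9 269.4] [215 267  11   6  52]
[405.2 272.3] [402 267   9  10  61]
```

View pics/u.png

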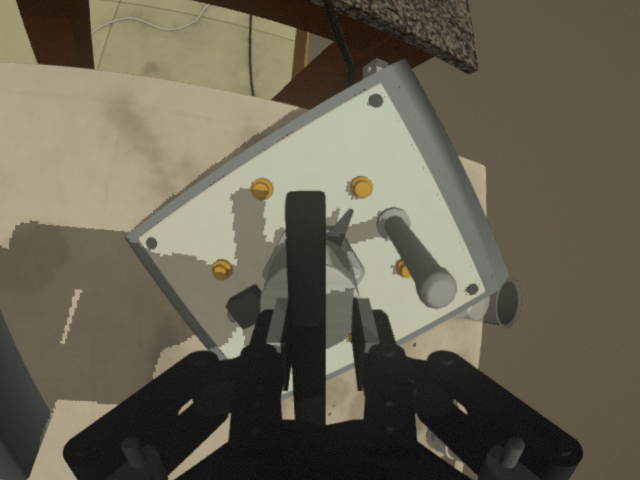

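Emit:
jog_arm(targets="-3.8 -0.3 -2.2 0 0 0 -0.35;0 0 0 0 0 0 -0.35;-3 -2.6 5.7 0 0 0 -0.35;-5 -4.5 10 0 0 0 -0.35")

```text
time: 16.72
eef_pos: [0.5596, 0.2322, 0.1623]
tcp_rot: [0.621, 0.723, 0.301, 0.043]
contact_force: [0.2, -0.8, -0.0]
opening: 0.327
```

```bash
python3 go.py 70 0.9 0.7 59; python3 look.py v
```

```text
dpos [-0.3 -1.3  0.1] rv [-0.85 -0.37  0.71] n 1.2
t 16.72 now tool-x,y,out 2.0 1.0 69.3 force tool [-0.7  0.1 -0.2] torq [ 0.28 -0.1  -0.01] open 0.327 q5 -0.54
axes x [-0.239  0.925  0.296] y [0.867 0.066 0.493] z [ 0.436  0.375 -0.818]
 dpos [-26.9 -24.7  48.6] rv [-24.63 -21.03  45.3 ] n 55.7
16.7167 TCP in F (upslope,left,out) [ 1.9  1.2 69.3] cf [ 0.2 -0.8 -0. ] open 0.327
[365.8 182.3] [356 173  19  20 239]
[274.1 181.6] [264 175  19  18 182]
[233.5 255.4] [226 251  17  10  91]
[406.1 260.7] [402 255  10  11  75]
```

View pics/v.png

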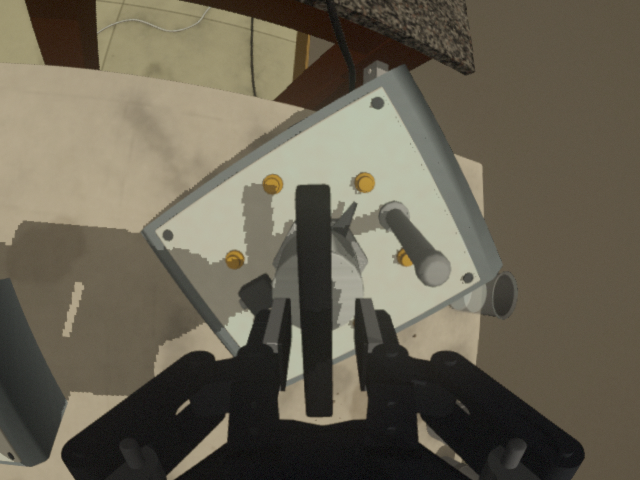

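Emit:
jog_arm(targets="-7 -6 13 0 0 0 -0.35;-9 -8 17 0 0 0 -0.35;-9 -8 17 0 0 0 -0.35;-9 -8 17 0 0 0 -0.35;-9 -8 17 0 0 0 -0.35;0 0 0 0 0 0 -0.35;0 0 0 0 0 0 -0.35")

```text
time: 17.35
eef_pos: [0.517, 0.192, 0.2543]
tcp_rot: [0.62, 0.721, 0.306, 0.048]
contact_force: [-0.2, 0.3, -1.7]
opening: 0.324
```

```bash
python3 look.py w;python3 - <<'E'
from tgt import *
p=read_camera("side");p["name"]="side"
for t in ("key_bar","key_mid"): print(t,[(np.round(d["uv"],1),round(d["p"],2)) for d in mark_of(t,p)])
c=S+F[:,2]*.064;print(proj(p,c),proj(p,S+F[:,2]*.069))
cv2.imwrite("pics/x.png",cv2.resize(p["pixels"][170:290,240:360],None,fx=5,fy=5,interpolation=2))
a=cv2.imread("pics/w.png");cv2.imwrite("pics/w1.png",cv2.resize(a[120:320,200:440],None,fx=3.3,fy=3,interpolation=2))
E
```

```text
dpos [ 15.8  15.5 -43.5] rv [-25.05 -20.25  45.29] n 55.6
17.35 TCP in F (upslope,left,out) [  7.   -1.5 178.2] cf [-0.2  0.3 -1.7] open 0.324
[342.2 163.2] [336 157  12  13 106]
[279.9 163.2] [273 159  13  12  82]
[251.1 218.1] [246 212  12  13 110]
[371.6 218.7] [369 215   8   7  31]
[287.  265.7] [285 261   5  10  29]
[342.5 265.4] [338 260  10  11  82]
key_bar [(array([286.4, 212.6]), 0.75), (array([344.6, 347.4]), 0.58)]
key_mid [(array([349.1, 358.5]), 0.76), (array([288.4, 216.2]), 0.6)]
[[286.17101814 212.12612053]] [[285.68853155 210.87766791]]
```

View pics/x.png

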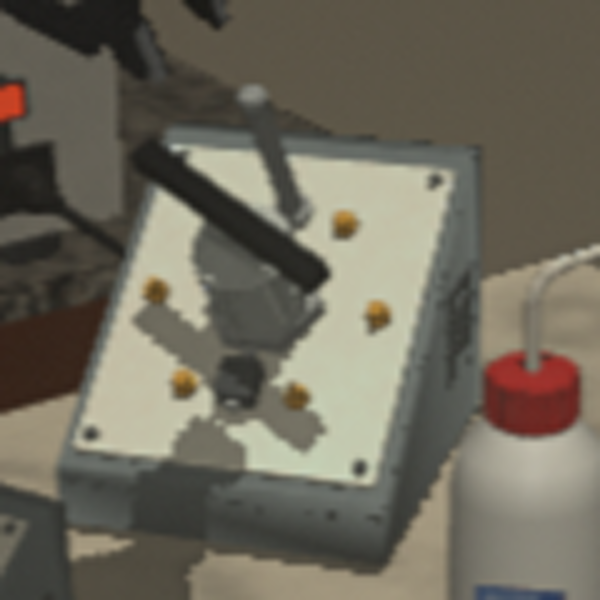

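View pics/w1.png

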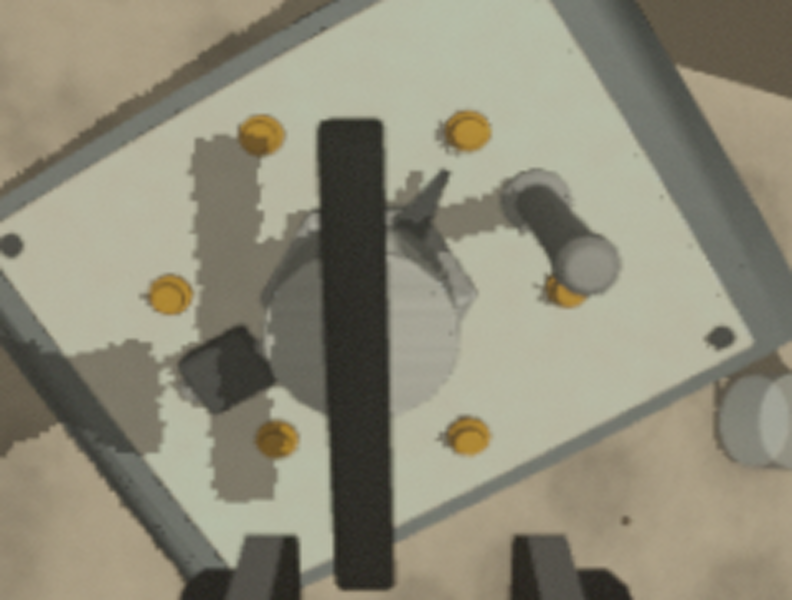

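Run:
```python
from tgt import *
s,k=pickle.load(open("w.pkl","rb"))
z=lambda x,y:[x/3.3+200,y/3+120]
O=np.array([z(467,131),z(262,134),z(170,294),z(276,437),z(467,434)])
idx=np.array([1,0,5,4,3])
def rs(v):
    F2=R.from_rotvec(v[3:]).as_matrix()@F;a=ph-idx*np.pi/3
    X=v[:3]+np.stack([.056*np.cos(a),.056*np.sin(a),h+0*a],1)@F2.T
    return np.concatenate([(proj(k,X)-O).ravel()/.7,v[3:]/.005])
o=least_squares(rs,np.r_[S,0,0,0],x_scale=.01);print((F.T@(o.x[:3]-S)*1000).round(1),rs(o.x).round(1))
S2=o.x[:3];F2=R.from_rotvec(o.x[3:]).as_matrix()@F
B=np.array([z(318,123),z(383,122),z(337,587),z(393,585)])
def rb(v): # out of bar top, lateral, angle, half-length fixed
    t=v[3];x=F2@[np.cos(t),np.sin(t),0];y=F2@[-np.sin(t),np.cos(t),0];c=S2+F2@[v[1],v[2],v[0]]
    P=np.array([c+x*.06+y*.007,c+x*.06-y*.007,c-x*.06+y*.007,c-x*.06-y*.007]);return (proj(k,P)-B).ravel()
b=least_squares(rb,[.072,0,0,np.radians(59)],x_scale=[.01,.01,.01,.1]);print("bar top out mm (home 72)",(b.x[:3]*1000).round(1),"ang",np.degrees(b.x[3]).round(1),rb(b.x).round(1))
```

```text
[-0.5 -0.7 -4.4] [-0.1 -0.2 -0.5  0.4  0.1 -0.2  0.2  0.1  0.3 -0.1  0.2  0.2 -0.4]
bar top out mm (home 72) [68.8 -1.6 -0.1] ang 59.1 [-0.3  0.1  0.3 -0.  -0.4 -0.2  0.4  0.1]
```

```bash
python3 go.py 85 0.5 0.5 59
```

```text
dpos [ 36.2  32.4 -77.5] rv [-0.91  0.19  0.84] n 1.3
t 17.55 now tool-x,y,out 2.2 5.2 176.4 force tool [ 0.3 -0.7  1. ] torq [ 0.24 -0.14 -0.02] open 0.325 q5 -0.46
axes x [-0.239  0.925  0.296] y [0.867 0.066 0.493] z [ 0.436  0.375 -0.818]
```

Emit:
jog_arm(targets="5 6 -12 -0.5 0.1 0.4 -1;8 8 -18 -0.4 0.1 0.4 -1;9 8 -18 0 0 0 -1;7 6 -15 0 0 0 -1;4 3 -8 0 0 0 -1;0 0 0 0 0 0 -1;0 0 0 0 0 0 -1")

```text
time: 18.13
eef_pos: [0.5486, 0.2265, 0.1688]
tcp_rot: [0.616, 0.73, 0.293, 0.044]
contact_force: [-0.2, 0.3, 0.4]
opening: 0.0
```

```bash
python3 go.py 77 0.5 0.5 59
```

```text
dpos [ 7.5  1.3 -0.9] rv [ 0.11 -0.76 -0.1 ] n 0.8
t 18.13 now tool-x,y,out 1.4 -5.7 81.5 force tool [ 0.4 -0.  -0.3] torq [ 0.2  -0.1   0.04] open 0.0 q5 -0.53
axes x [-0.239  0.925  0.296] y [0.867 0.066 0.493] z [ 0.436  0.375 -0.818]
```

Emit:
jog_arm(targets="5 0.4 2.8 0 -0.6 0 -1;0 0 0 0 0 0 -1;1.3 1.1 -2.5 0 0 0 -1;1.3 1.1 -2.5 0 0 0 -1")

```text
time: 18.47
eef_pos: [0.5571, 0.2291, 0.1677]
tcp_rot: [0.614, 0.729, 0.297, 0.048]
contact_force: [-0.1, 0.4, 0.8]
opening: 0.0
```

```bash
python3 go.py 75 0.5 0.5 59
```

```text
dpos [-0.  -0.5 -1.4] rv [ 0.1  -0.02 -0.08] n 0.1
t 18.47 now tool-x,y,out 1.4 1.3 75.9 force tool [ 0.7  0.4 -0.6] torq [ 0.22 -0.2   0.06] open 0.0 q5 -0.54
axes x [-0.239  0.925  0.296] y [0.867 0.066 0.493] z [ 0.436  0.375 -0.818]
```

Emit:
jog_arm(targets="0.4 0.3 -1.3 0 0 0 -1;0.6 0.5 -1.1 0 0 0 -1")

```text
time: 18.63
eef_pos: [0.5587, 0.2299, 0.1665]
tcp_rot: [0.614, 0.729, 0.298, 0.049]
contact_force: [-11.2, -7.2, 13.0]
opening: 0.002
```

```bash
python3 go.py 73 0.5 0.5 59
```

```text
dpos [-0.8 -0.5 -1.9] rv [ 0.09  0.1  -0.09] n 0.2
t 18.63 now tool-x,y,out 1.4 2.2 74.0 force tool [ -0.1  -3.8 -18.2] torq [ 0.96 -0.21  0.01] open 0.002 q5 -0.54
axes x [-0.239  0.925  0.296] y [0.867 0.066 0.493] z [ 0.436  0.375 -0.818]
```

Emit:
jog_arm(targets="0.5 0.5 -1.3 0 0 0 -1;0.5 0.5 -1.3 0 0 0 -1")

```text
time: 18.8
eef_pos: [0.5599, 0.2303, 0.1676]
tcp_rot: [0.612, 0.731, 0.298, 0.05]
contact_force: [-13.3, -9.8, 12.5]
opening: 0.006
```

```bash
python3 go.py 73 0.5 0.5 59
```

```text
dpos [-2.  -0.9 -3. ] rv [ 0.19  0.22 -0.35] n 0.5
t 18.8 now tool-x,y,out 1.8 3.8 74.2 force tool [ -2.2  -6.  -19.7] torq [ 1.3  -0.53 -0.05] open 0.006 q5 -0.55
axes x [-0.239  0.925  0.296] y [0.867 0.066 0.493] z [ 0.436  0.375 -0.818]
```

Emit:
jog_arm(targets="-2 -2 5 0 0 0 -1;-6 -5 12 0 0 0 -1;-9 -8 17 0 0 0 -1;-9 -8 17 0 0 0 -1;-9 -8 17 0 0 0 -1;-9 -8 17 0 0 0 -1;0 0 0 0 0 0 -1;0 0 0 0 0 0 -1")

```text
time: 19.47
eef_pos: [0.5139, 0.1891, 0.2584]
tcp_rot: [0.612, 0.731, 0.299, 0.051]
contact_force: [-0.4, 0.1, -0.6]
opening: -0.0
```

```bash
python3 look.py y;python3 - <<'E'
from tgt import *
a=cv2.imread("pics/y.png");cv2.imwrite("pics/y1.png",cv2.resize(a[120:320,200:440],None,fx=3.3,fy=3,interpolation=2))
p=read_camera("top");cv2.imwrite("pics/z.png",p["pixels"])
E
```

```text
dpos [ 18.8  18.4 -47.5] rv [-23.72 -20.01  44.29] n 54.1
19.4667 TCP in F (upslope,left,out) [  5.9  -1.7 184. ] cf [-0.4  0.1 -0.6] open -0.0
[285.1 158.8] [279 155  12  11  72]
[346.4 160.7] [341 155  11  13 103]
[255.1 212.3] [250 206  12  13 106]
[373.9 216.1] [371 213   8   7  35]
[289.2 260.6] [287 256   5  11  30]
[343.8 261.7] [339 256  10  12  82]
```

View pics/y1.png

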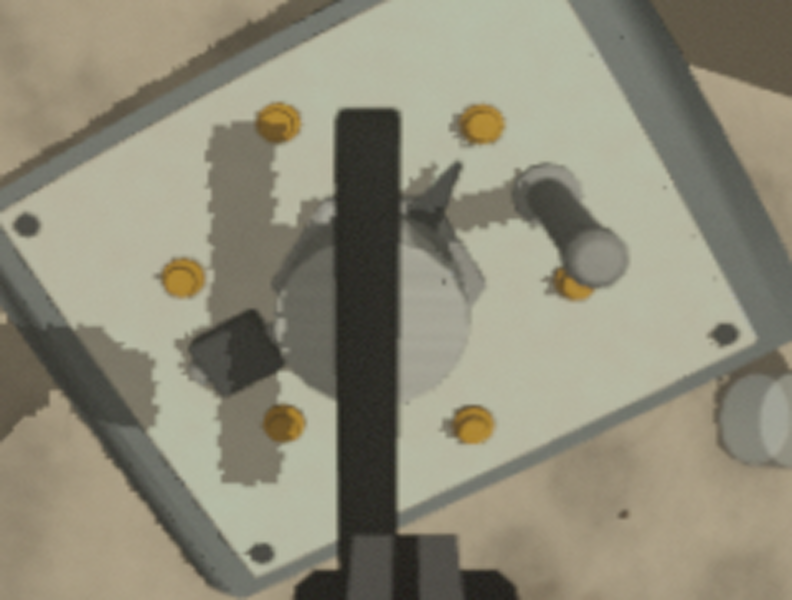

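View pics/z.png

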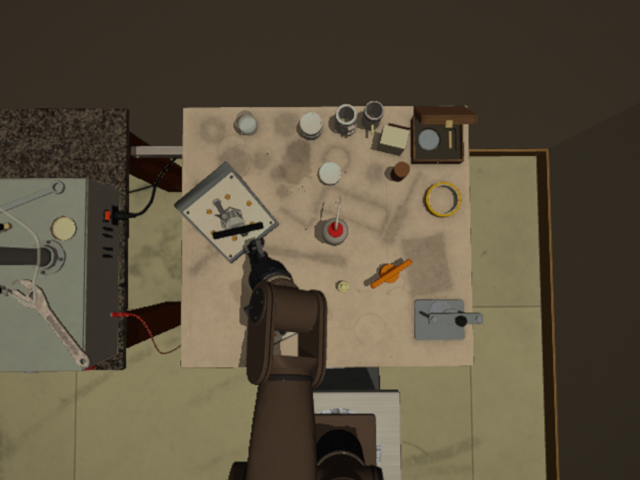

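```bash
python3 -c "
from plant import *
print(get_state()['contact_force'],sign_off())"
```

```text
the job is handed in; nothing more can be done
[-0.76199299  0.05814733  0.13396795] None
```

The key is home on the larger panel's splined stem, the stem is turned one detent clockwise, and the gripper has let go and withdrawn. I handed the job in at about 19.5 s.

I put the key on with its bar along the stem's x, so the bar swung clear of the pillar. It slid down freely to a firm stop.

**Last checks**
- **Turn:** the pointer aims at the next union, within about 2° in the last picture. The bar angle fitted to a wrist picture was 59.1°, the value for that detent, before the final press on the bar.
- **Seating:** the stop came at the same depth in three pushes. After letting go I pressed on top of the bar with shut fingers at about 20 N. Contact came at 74.0–74.2 mm out, against 74.5 mm expected for a seated key, and the bar gave no further. The side camera puts the bar centre within about 0.5 px of its seated position.
- **Bystanders:** in the last top view the bottle, specimen, weight, tin and orange look-alike stand where they were.

**What disagreed or fell short**
- **Camera depth:** wrist-camera depths read 3–5 mm off. Its fit puts the bar top 68.8 mm out where 72 mm is expected, so I relied on the contact depth instead.
- **Push force:** one seating push reached about 112 N at the wrist, close to the 120 N limit. Later pushes were gentler.
- **Release:** the arm sprang about 4 mm sideways when the gripper opened. It was re-centred before withdrawing, and the key stayed in place.

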